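# Unpack the delivered supplies into their bench trays

## Task

The delivered supplies stand in one pile on the bench: a little bottle on three boxes. Take the pile apart and set each thing into the steel tray made to its shape and size: each box flat inside the rim, lengthwise in its tray and roughly square to it, the bottle upright in the round one. Leave the roll of tape and the marker pen where they lie.

Things in the scene. Friction and masses are not known exactly. Their poses are not given: they have to be found in the camera images.
- slide_pack_mid (a point): Bottom of the pile: box of microscope slides, 52 mm (x) by 78 mm (y) by 24 mm high, 0.11 kg. Belongs in the wide tray. This point is its centre; z up. (Round the work: a fixed box-shaped centrifuge, 0.2 m high, stands right behind the right half of the work, its front at x = 0.53 from y = -0.07 to -0.43, with its lid standing open at the back; a microscope stands at the left from x = 0.6 back, y = 0.25 to 0.5. Pass in front of or above them.)
- capillary_box_mid (a point): Second in the pile, lying on the slide box and roughly along it (a little twisted): slim box of capillary tubes, 30 mm (x) by 84 mm (y) by 22 mm high, 0.05 kg. Belongs in the long narrow tray. This point is its centre; z up.
- cover_slips_mid (a point): Third in the pile, lying on the slim box and roughly along it (a little twisted): small flat box of cover slips, 34 mm (x) by 50 mm (y) by 16 mm high, 0.03 kg. Belongs in the small tray. This point is its centre; z up.
- amber_vial_mid (a point): Top of the pile, upright on the small box: round amber bottle with a light cap 20 mm wide (topmost 4 mm), 25 mm in diameter, 50 mm high. Belongs in the round tray. This point is its centre, half-way up; z along its axis.
- wide_tray_floor (a point): Wide rectangular steel tray with a white floor liner, 74 by 100 mm inside, for the box of slides. Fixed to the worktop. Its rim stands 7 mm over the worktop (5 mm over the floor of the tray) and is 3 mm thick. Rim is interrupted by a finger gap of 52 mm in the middle of each long side. This point: centre of the tray's floor, 2 mm above the worktop; x across the tray, y along its length, z up.
- long_tray_floor (a point): Long narrow steel tray with a white floor liner, 52 by 106 mm inside, for the slim box. Fixed to the worktop. Its rim stands 7 mm over the worktop (5 mm over the floor of the tray) and is 3 mm thick. Rim is interrupted by a finger gap of 52 mm in the middle of each long side. This point: centre of the tray's floor, 2 mm above the worktop; x across the tray, y along its length, z up.
- small_tray_floor (a point): Small rectangular steel tray with a white floor liner, 56 by 72 mm inside, for the small flat box. Fixed to the worktop. Its rim stands 7 mm over the worktop (5 mm over the floor of the tray) and is 3 mm thick. Rim is interrupted by a finger gap of 44 mm in the middle of each long side. This point: centre of the tray's floor, 2 mm above the worktop; x across the tray, y along its length, z up.
- round_tray_floor (a point): Round steel tray with a white floor liner, 47 mm inside diameter, for the bottle. Fixed to the worktop. Its rim stands 7 mm over the worktop (5 mm over the floor of the tray) and is 3 mm thick. This point: centre of its floor, 2 mm above the worktop.
- tape_roll_mid (a point): Bystander: loose roll of white tape lying flat, 42 mm in diameter, 22 mm high; this point is its centre. To be left alone.
- marker_mid (a point): Bystander: loose white marker pen with a black cap, 127 mm long (y), 11 mm thick; this point is its middle. To be left alone.
Things that resemble listed ones, but are neither listed nor needed, are in the scene too. Leave any brown or pink look-alike of the part that bears cover_slips_mid alone.

How it is judged:
By the outcome, as a careful person would: the job done as asked, in the order asked, and still so for the second after the job is handed in, with the robot touching nothing.
It also fails if it takes over 115 s, if anything falls off the work surface, if the arm or the gripper's body presses on something with over 40 N, if the wrist force passes 120 N, or if a joint passes its speed limit or range.

## Robot

A 6-joint arm with a two-finger parallel gripper is mounted at the origin on a cart in front of the work surface, level with it; the furniture and walls round the work are solid. World frame = base frame: x ahead of the robot, y to its left, z up, the work surface at z = 0. Lengths are in mm, angles in rad, forces in N, time in s.
With the tool pointing down it reaches from about 425 to 950 mm from the base axis. Payload 3.5 kg.
Tool frame: the origin (TCP) lies on the centre line of the jaws, within the pads' length; the fingertips stand 8 mm ahead of it and the grasp point (between the pads) lies 11 mm behind it; z points along the fingers, y is the direction in which the jaws open and shut (so a half turn about z gives the same grasp; the last joint's range is limited). The gripper opens to 85 mm and grips with 20 to 120 N. Pads are 22 mm wide; open, the fingers measure 114 mm over their backs; the gripper's body (76 mm by 85 mm) begins 54 mm behind the grasp point. The pads swing forward as they close: fully open they stand 13 mm farther back than shut.
Start: joints at [1.107, 0.286, 1.577, -0, 1.279, -0.15], TCP at [208.319, 642.035, 239.325] pointing down, gripper open.
Joint ranges: [-2.77, 2.77], [-0.9, 2.22], [0.21, 2.48], [-1.53, 4.67], [0.24, 2.81], [-2.84, 2.84]. Speed limits (rad/s): [2.79, 2.79, 3.14, 3.14, 3.14, 3.14].

## Interface

Orientations are given as a rotation vector (axis times angle).
In Python, from rig import r gives the robot as it stands.
- The arm moves only by the tool apply_moves, never from a script. Its argument "increments" is a list of rows, each an object with "offset": the shift along the world's x, y, z in cm, a list of three; "turn": the turn about the world's z in degrees; "jaw": the finger opening in cm, from 0 to 8.54. A call has exactly 5 rows; each row shifts and turns the pose as measured when the row begins; what a row does not reach is not made up. A row lasts 1/8 s, in which the tool goes at most 62.5 mm and 10.7 degrees, less where a joint would pass 70% of its speed; a pose out of reach is approached as far as the arm can. A call with a gripper value outside its range is refused whole. The fingers move at their own pace and stop on an object; the grip force is fixed at half the most. Time passes only in rows, so rows that do not move let the fingers close, or fill a call up. It gives the time, the measured TCP pose, the force and the opening at its end, in the units of the state.
- r.observe(): the state, without advancing time (a new reading comes with each control period).
- r.snapshot(name): name is "scene" or "top" or "wrist"; returns a dict with "image" (480x640x3 uint8, blue, green, red), "mtx" (3x3 intrinsics, pixels), "k1" (the pictures are not rectified: a ray, as slopes to the right and down, at radius r is drawn at 1 + k1 r^2 times it, then the intrinsics apply), "R" (3x3) and "t" (3): a world point X has camera coordinates R X + t. Camera axes: x right, y down, z forward; pixel columns grow to the right and rows downward; lengths in mm; the calibration is good to about 2 mm. A picture is of the moment at which its call begins. There is no depth.
- r.finish_job(): hands the job in, once; it reports no verdict.
Trained networks look in a picture, given as the dict that the camera call returned (one of the last four; its "shot" number tells which), for a name from the list of things; names that differ only in an ending like _2 or _b are one class to them, and where a whole thing is asked for, a point or a joint stands for the part that bears it (a point fixed in the world has none). Each returns a list of dicts, best first, with "confidence" (0 to 1); they miss things now and then, are a little off and sometimes report something else, mostly with a low value. They report only what shows in the picture. A call takes as long as a camera call. They do not tell look-alikes from the thing itself.
- r.recognise(picture, target): "pixel" ([column, row] in pixels, amid what is visible of it).
- r.landmark_of(picture, target): "pixel" ([column, row] in pixels: a listed point, or the origin of a listed thing).
The state is a dict: "time": time; "joint_positions": joint angles; "dq": joint speeds; "tau": joint torques, N m; "tool_pos": TCP position; "orientation": TCP orientation; "force": force on the tool from outside, world axes, zero at the start; "wrist_torque": the same for the moment, N m; "finger_gap": finger opening in mm.
Only numpy, scipy, OpenCV 4.12 (cv2) and the standard library are available. Lean on these libraries where they do the work, as an engineer would, in place of code of your own. Each camera call takes 0.05 s, during which the arm holds its last target.

## Working session

There is one attempt and no reset: what is moved stays moved. The work goes in short steps, Python scripts to look and compute and a tool call to move; the robot and the scene stay as the last step left them, time stands still between calls to the robot, and variables do not carry over. Pictures are saved under pics/ and viewed, and the job is handed in when it is done.

Besides the shell and the picture viewer there is one more tool, called after "Call:" as name(argument=value, ...), one argument or row to a line, values as JSON. apply_moves: Moves the arm, as the interface text tells. Its arguments: {"type":"object","properties":{"increments":{"type":"array"}},"required":["increments"]}

```bash
ls; mkdir -p pics; python3 - <<'E'
from rig import r
import cv2
s=r.observe(); print(s)
for n in ("scene","top"):
    p=r.snapshot(n); cv2.imwrite(f"pics/{n}0.png",p["image"]); print(n,p["mtx"],p["k1"],p["R"],p["t"])
    for t in ["slide_pack_mid","capillary_box_mid","cover_slips_mid","amber_vial_mid","wide_tray_floor","long_tray_floor","small_tray_floor","round_tray_floor","tape_roll_mid","marker_mid"]:
        print(t,[(d["pixel"],round(d["confidence"],2)) for d in r.landmark_of(p,t)][:3])
E
```

```text
pics
{'time': 0.0, 'joint_positions': array([ 1.10695877e+00,  2.87217669e-01,  1.57819891e+00, -8.71494450e-06,
        1.27858239e+00, -1.49984222e-01]), 'dq': array([-0.00085351, -0.0029864 ,  0.00064906,  0.00063008, -0.00101931,
        0.00015045]), 'tau': array([ 1.37955474e-03, -4.05973899e+01, -2.92634636e+01, -4.93456344e-05,
        5.67076262e-03, -1.10504467e-05]), 'tool_pos': array([208.06242619, 641.45639931, 237.90061391]), 'orientation': array([-0.49086212, -3.10227795,  0.00360634]), 'force': array([-0.70971331, -0.27946647,  0.55354116]), 'wrist_torque': array([-0.01996815,  0.00383112, -0.02284867]), 'finger_gap': 85.3295994569584}
scene [[614.32066601   0.         326.6187298 ]
 [  0.         614.32066601 243.95119411]
 [  0.           0.           1.        ]] -0.21907356551054752 [[ 0.83408035 -0.55151434 -0.01191243]
 [-0.44108015 -0.65378571 -0.61482725]
 [ 0.33129787  0.51806966 -0.78857184]] [-485.04092905  261.43008735 1078.38433023]
slide_pack_mid [([328.2, 198.1], 0.83), ([274.0, 245.4], 0.44)]
capillary_box_mid [([330.3, 191.2], 0.52), ([327.4, 185.3], 
[... 520 characters left out ...]
       ]] -0.001382910052231601 [[-1.26816419e-05 -9.99335621e-01 -3.64460680e-02]
 [-9.98549996e-01  1.97462700e-03 -5.37959773e-02]
 [ 5.38322038e-02  3.63925388e-02 -9.97886605e-01]] [-15.95558555 564.83514894 935.1745285 ]
slide_pack_mid [([269.7, 197.7], 0.72)]
capillary_box_mid [([262.4, 194.1], 0.8)]
cover_slips_mid [([320.0, 172.0], 0.89), ([240.8, 312.3], 0.83), ([266.9, 190.4], 0.8)]
amber_vial_mid [([263.3, 192.8], 0.61)]
wide_tray_floor [([382.7, 295.9], 0.74)]
long_tray_floor [([186.9, 271.0], 0.63)]
small_tray_floor [([287.7, 276.1], 0.82)]
round_tray_floor [([473.0, 296.7], 0.77)]
tape_roll_mid [([214.5, 218.6], 0.69), ([383.4, 296.7], 0.47)]
marker_mid [([329.9, 211.6], 0.8)]
```

View pics/scene0.png

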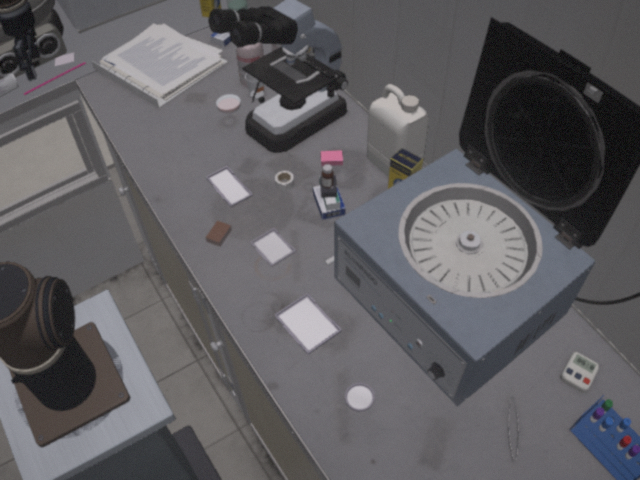

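View pics/top0.png

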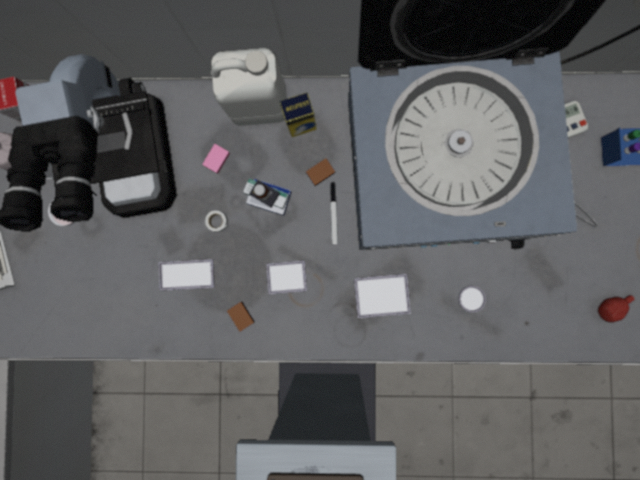

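```bash
cat > h.py <<'E'
import numpy as np, cv2
from rig import r
def ray(p,uv):
    K=p["mtx"]; k=p["k1"]
    d=np.array([(uv[0]-K[0,2])/K[0,0],(uv[1]-K[1,2])/K[1,1]]); u=d.copy()
    for _ in range(30): u=d/(1+k*(u@u))
    v=p["R"].T@np.array([u[0],u[1],1.]); c=-p["R"].T@p["t"]
    return c,v
def onz(p,uv,z):
    c,v=ray(p,uv); return c+v*(z-c[2])/v[2]
def proj(p,X):
    X=np.atleast_2d(X)@p["R"].T+p["t"]; u=X[:,:2]/X[:,2:]
    u=u*(1+p["k1"]*(u**2).sum(1))[:,None]
    return u*[p["mtx"][0,0],p["mtx"][1,1]]+p["mtx"][:2,2]
def boxpts(x,y,a,w,l,z):
    c,s=np.cos(a),np.sin(a)
    return np.array([[x+c*i*w/2-s*j*l/2,y+s*i*w/2+c*j*l/2,z] for i,j in((1,1),(1,-1),(-1,-1),(-1,1))])
def crop(p,name,u0,v0,u1,v1,f,polys=()):
    im=cv2.resize(p["image"][v0:v1,u0:u1],None,fx=f,fy=f,interpolation=cv2.INTER_CUBIC)
    for q,col in polys:
        q=((proj(p,q)-[u0,v0]+.5)*f-.5).round().astype(int)
        cv2.polylines(im,[q],True,col,1)
    cv2.imwrite(name,im)
E
python3 - <<'E'
from h import *
p=r.snapshot("top"); print(p["mtx"])
for n,uv,z in [("wide",(382.7,295.9),2),("long",(186.9,271+4),2),("small",(287.7,277),2),("round",(472,298.5),2),("pile slides",(269.7,197.7),12),("vial",(263.3,190),112),("tape",(215.5,220.5),11),("marker",(334,211.6),5)]:
    print(n,onz(p,uv,z).round(1))
crop(p,"pics/toppile.png",230,165,310,225,10)
s=r.snapshot("scene"); crop(s,"pics/scpile.png",300,145,370,225,7)
# tray corner via white threshold
import cv2
g=p["image"].min(2); m=((g>185)*255).astype(np.uint8)
for c in cv2.findContours(m,cv2.RETR_EXTERNAL,cv2.CHAIN_APPROX_NONE)[0]:
    if cv2.contourArea(c)>150:
        (a,b),wh,an=cv2.minAreaRect(c); print((a,b),wh,an, onz(p,(a,b),2).round(1))
        if 255<b<310:
            bx=cv2.boxPoints(cv2.minAreaRect(c)); q=np.array([onz(p,x,2) for x in bx])[:,:2]
            for i in range(2): d=q[i+1]-q[i]; print("  edge",np.linalg.norm(d).round(1),np.degrees(np.arctan2(d[1],d[0])).round(1))
E
```

```text
[[472.5208567    0.         322.32892497]
 [  0.         472.5208567  237.58458981]
 [  0.           0.           1.        ]]
wide [ 447.6 -137.8    2. ]
long [489.2 261.9   2. ]
small [485.4  54.5   2. ]
round [ 442.8 -315.8    2. ]
pile slides [646.4  90.7  12. ]
vial [646.7  87.6 112. ]
tape [600.4 201.7  11. ]
marker [618.3 -39.9   5. ]
(471.0, 298.5) (19.0, 20.0) 90.0 [ 442.8 -313.8    2. ]
  edge 39.7 -89.9
  edge 37.8 179.0
(381.8667907714844, 295.4681396484375) (33.22245788574219, 46.086952209472656) 85.03025817871094 [ 448.4 -136.1    2. ]
  edge 92.8 -85.0
  edge 66.5 -175.6
(286.3565673828125, 276.9221496582031) (23.810897827148438, 31.506439208984375) 84.80557250976562 [485.5  57.2   2. ]
  edge 64.4 -84.8
  edge 48.3 -174.6
(186.17404174804688, 274.3066101074219) (21.654239654541016, 47.4080696105957) 86.98721313476562 [490.6 263.4   2. ]
  edge 98.4 -87.0
  edge 44.3 -176.2
```

View pics/toppile.png

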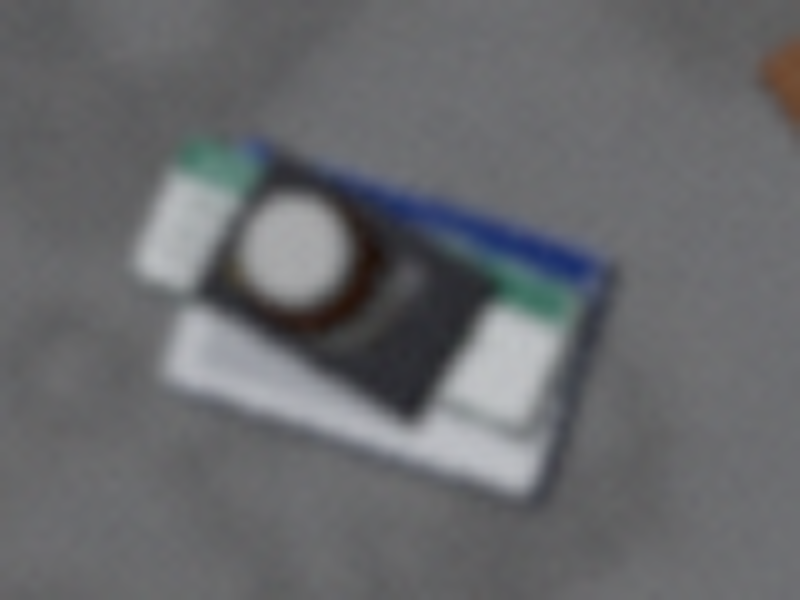

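View pics/scpile.png

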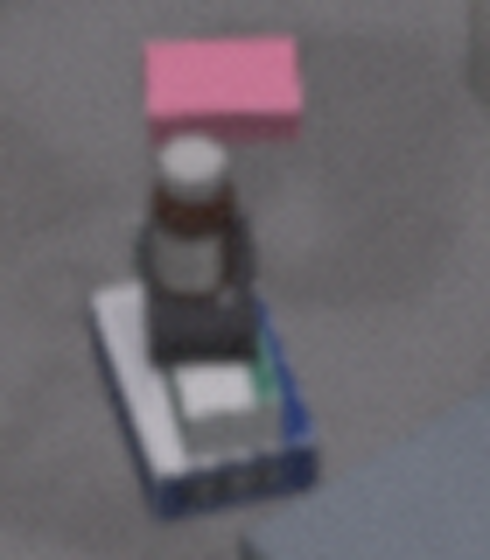

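Call:
apply_moves(
  increments=[
    {"offset":[3.4,-4.9,0.8],"turn":-9,"jaw":6},
    {"offset":[3.4,-4.9,0.8],"turn":-9,"jaw":6},
    {"offset":[3.4,-4.9,0.8],"turn":-9,"jaw":6},
    {"offset":[3.4,-4.9,0.8],"turn":-9,"jaw":6},
    {"offset":[3.4,-4.9,0.8],"turn":-9,"jaw":6},
  ],
)

```text
time: 1.82
tool_pos: [379.5, 392.5, 279.3]
orientation: [1.664, 2.664, 0.001]
force: [0.3, -0.6, 0.1]
finger_gap: 60.3
```

Call:
apply_moves(
  increments=[
    {"offset":[4,-4.6,0.5],"turn":-9,"jaw":6},
    {"offset":[4,-4.6,0.5],"turn":-9,"jaw":6},
    {"offset":[4,-4.6,0.5],"turn":-9,"jaw":5},
    {"offset":[4.3,-4.4,0],"turn":-9,"jaw":5},
    {"offset":[4.3,-4.4,0],"turn":-7,"jaw":5},
  ],
)

```text
time: 2.45
tool_pos: [588.4, 160.9, 298.0]
orientation: [2.545, 1.834, 0.011]
force: [0.4, 0.8, -0.7]
finger_gap: 50.0
```

```bash
python3 - <<'E'
from h import *
p=r.snapshot("wrist"); cv2.imwrite("pics/w1.png",p["image"]); s=r.observe(); print(s["tool_pos"],s["time"])
print(-p["R"].T@p["t"], p["R"].round(2),p["k1"])
E
```

```text
[592.79597733 154.99271919 297.6158593 ] 2.5
[609.93860736 232.80645555 431.82811517] [[ 0.95 -0.32  0.01]
 [-0.3  -0.91  0.29]
 [-0.09 -0.28 -0.96]] 0.010662790830888105
```

View pics/w1.png

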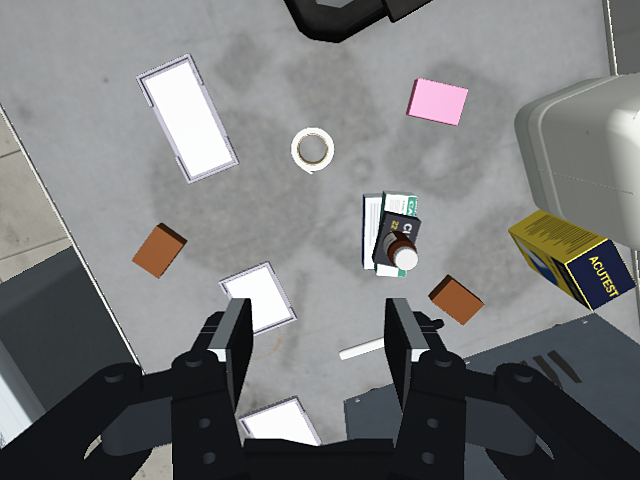

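```bash
python3 - <<'E'
from h import *
import pickle
p=r.snapshot("wrist"); pickle.dump(p,open("w2.pkl","wb")); print(r.observe()["tool_pos"], -p["R"].T@p["t"])
crop(p,"pics/w2pile.png",350,180,430,285,7)
g=p["image"].min(2); m=((g>225)*255).astype(np.uint8)
for c in cv2.findContours(m,cv2.RETR_EXTERNAL,cv2.CHAIN_APPROX_NONE)[0]:
    if cv2.contourArea(c)>800:
        rc=cv2.minAreaRect(c); bx=cv2.boxPoints(rc); q=np.array([onz(p,x,2) for x in bx])[:,:2]
        print(rc[0],q.mean(0).round(1),[ (np.linalg.norm(q[i+1]-q[i]).round(1),np.degrees(np.arctan2(*(q[i+1]-q[i])[::-1])).round(1)) for i in range(2)])
T=pickle.dumps
P=[(boxpts(490.6,263.4,np.radians(3),52,106,2),(0,0,255)),(boxpts(485.5,57.2,np.radians(5.2),56,72,2),(0,0,255))]
crop(p,"pics/w2trays.png",110,30,350,350,2.5 and 2,P)
E
```

```text
[590.35679536 157.90624855 297.26527258] [614.43316282 227.37779276 431.1635584 ]
(277.6112365722656, 429.97509765625) [ 444.9 -125.6] [(np.float64(77.4), np.float64(4.7)), (np.float64(78.9), np.float64(-91.9))]
(251.74240112304688, 295.9071350097656) [482.6  59.3] [(np.float64(51.6), np.float64(9.2)), (np.float64(69.7), np.float64(-85.1))]
(304.3000183105469, 143.6000213623047) [595.9 200.6] [(np.float64(42.3), np.float64(6.7)), (np.float64(43.1), np.float64(-81.4))]
(179.89532470703125, 115.51336669921875) [487.7 264.8] [(np.float64(45.9), np.float64(4.4)), (np.float64(101.4), np.float64(-86.1))]
```

View pics/w2pile.png

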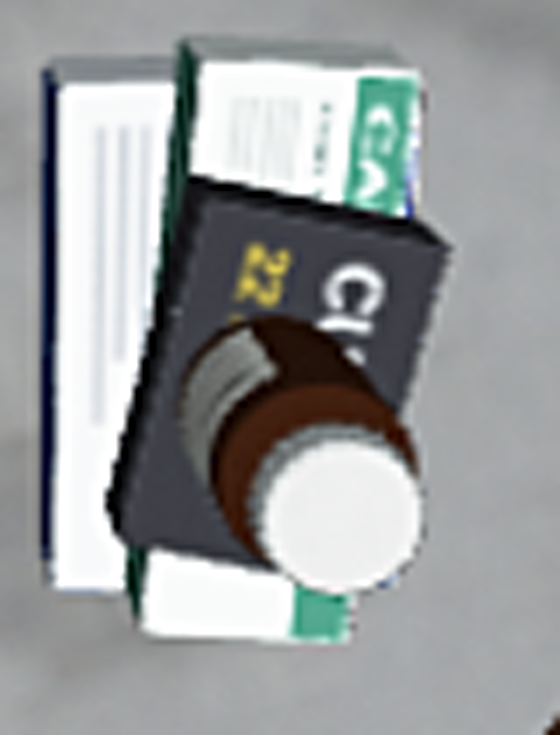

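View pics/w2trays.png

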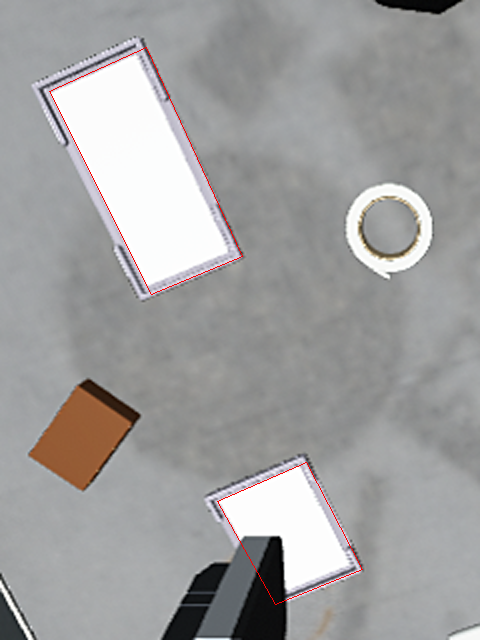

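```bash
cat > fit.py <<'E'
from h import *
from scipy.optimize import least_squares
def fit(p,pts,w,l,z,x0):
    # pts: dict corner idx ((1,1),(1,-1),(-1,-1),(-1,1)) -> pixel
    idx=list(pts); uv=np.array([pts[i] for i in idx])
    f=lambda q:(proj(p,boxpts(q[0],q[1],q[2],w,l,z))[idx]-uv).ravel()
    s=least_squares(f,x0); return s.x[:2].round(1),np.degrees(s.x[2]).round(1),s.fun.round(1)
E
python3 - <<'E'
from fit import *
import pickle
p=pickle.load(open("w2.pkl","rb"))
c=lambda u,v:(350+(u+.5)/7-.5,180+(v+.5)/7-.5)
x0=[646,90,-.35]
print("slip",fit(p,{3:c(200,185),0:c(440,250),2:c(128,540)},34,50,62,x0))
print("cap",fit(p,{3:c(200,62),0:c(422,72),2:c(140,632),1:c(350,640)},30,84,46,x0))
print("slide",fit(p,{3:c(60,85),2:c(50,590)},52,78,24,x0))
print("vial cap",onz(p,c(340,508),112).round(1))
P=[]
ts=[("top",lambda u,v:(230+(u+.5)/10-.5,165+(v+.5)/10-.5))]
t=r.snapshot("top"); c=ts[0][1]
print("top vial",onz(t,c(297,250),112).round(1))
# corner order: top image: up=+x, left=+y -> idx0 = up-left,1=up-right,2=down-right,3=down-left
print("slide",fit(t,{0:c(255,140),1:c(600,262),2:c(530,488),3:c(168,370)},52,78,24,x0))
print("slip",fit(t,{0:c(268,160),1:c(500,285),2:c(415,415),3:c(200,292)},34,50,62,x0))
print("cap",fit(t,{0:c(190,145),1:c(580,300),2:c(525,425),3:c(137,258)},30,84,46,x0))
print(r.observe()["tool_pos"])
E
```

```text
slip (array([646.5,  98.5]), np.float64(-29.5), array([ 0. ,  1.1,  1.4, -1.7, -1.5,  0.6]))
cap (array([648.7,  97.8]), np.float64(-22.2), array([ 0.1, -0.6, -0.2, -0.3,  0.3,  0.4, -0.2,  0.7]))
slide (array([644.9,  95.3]), np.float64(-18.3), array([-0. , -0.3,  0. ,  0.3]))
vial cap [644.9 100.1 112. ]
top vial [647.5  95.1 112. ]
slide (array([648.2,  91.7]), np.float64(-18.9), array([-0.7, -0.8,  1.3, -0.8, -0.2,  1.1, -0.5,  0.5]))
slip (array([648. ,  94.2]), np.float64(-29.4), array([ 0.9, -1.1,  0.1, -1.1, -0.1,  1.2, -1. ,  1. ]))
cap (array([651.6,  94.4]), np.float64(-22.9), array([ 0.2, -1.4,  0.3, -0.7, -0.1,  0.9, -0.5,  1.2]))
[588.60906939 160.16160867 297.1418402 ]
```

Call:
apply_moves(
  increments=[
    {"offset":[2,-2.2,-3],"turn":0,"jaw":5},
    {"offset":[2,-2.2,-3],"turn":0,"jaw":5},
    {"offset":[1.7,-1.9,-3],"turn":0,"jaw":5},
    {"offset":[0,0,0],"turn":0,"jaw":5},
    {"offset":[0,0,0],"turn":0,"jaw":5},
  ],
)

```text
time: 3.22
tool_pos: [644.4, 102.0, 207.8]
orientation: [2.538, 1.848, 0.015]
force: [-0.7, 0.7, 0.0]
finger_gap: 50.1
```

```bash
python3 - <<'E'
from fit import *
import pickle
for i in range(2): print(r.observe()["tool_pos"])
p=r.snapshot("wrist"); pickle.dump(p,open("w3.pkl","wb")); cv2.imwrite("pics/w3.png",p["image"])
for i in range(2): print(r.observe()["tool_pos"],r.observe()["orientation"])
print([(d["pixel"],d["confidence"]) for d in r.recognise(p,"amber_vial_mid")])
E
```

```text
[644.3530321  101.95676106 207.75814093]
[644.3530321  101.95676106 207.75814093]
[644.14077318 102.02132789 207.60923837] [2.53741794 1.84841138 0.0143044 ]
[644.14077318 102.02132789 207.60923837] [2.53741794 1.84841138 0.0143044 ]
[([321.8, 240.4], 0.59)]
```

View pics/w3.png

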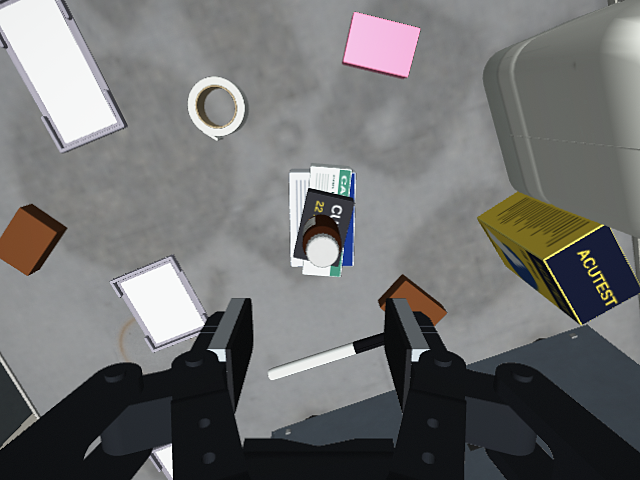

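```bash
python3 - <<'E'
from fit import *
import pickle
p=pickle.load(open("w3.pkl","rb"))
print(onz(p,(322,250.5),112), onz(p,(321,228),62))
crop(p,"pics/w3pile.png",280,155,370,285,5,[(boxpts(646.5,98.5,np.radians(-29.5),34,50,62),(0,0,255)),(boxpts(644.9,95.3,np.radians(-18.3),52,78,24),(0,255,255)),(boxpts(648.7,97.8,np.radians(-22.2),30,84,46),(255,0,255))])
E
```

```text
[645.32486391  99.42449565 112.        ] [645.45092311  99.46831159  62.        ]
```

View pics/w3pile.png

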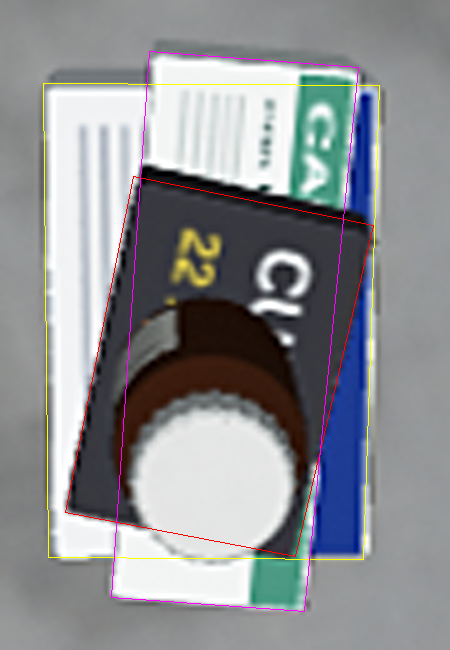

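Call:
apply_moves(
  increments=[
    {"offset":[0.1,-0.2,-5],"turn":0,"jaw":5},
    {"offset":[0,0,-4.5],"turn":0,"jaw":5},
    {"offset":[0,0,-2],"turn":0,"jaw":5},
    {"offset":[0,0,0],"turn":0,"jaw":4.5},
    {"offset":[0,0,0],"turn":0,"jaw":4},
  ],
)

```text
time: 3.95
tool_pos: [649.1, 103.9, 101.4]
orientation: [2.524, 1.849, 0.038]
force: [-1.3, 0.6, 1.4]
finger_gap: 40.1
```

```bash
python3 - <<'E'
from fit import *
p=r.snapshot("wrist"); cv2.imwrite("pics/w4.png",p["image"]); print(r.observe()["tool_pos"])
E
```

```text
[649.21175655 103.88157987 101.56452999]
```

View pics/w4.png

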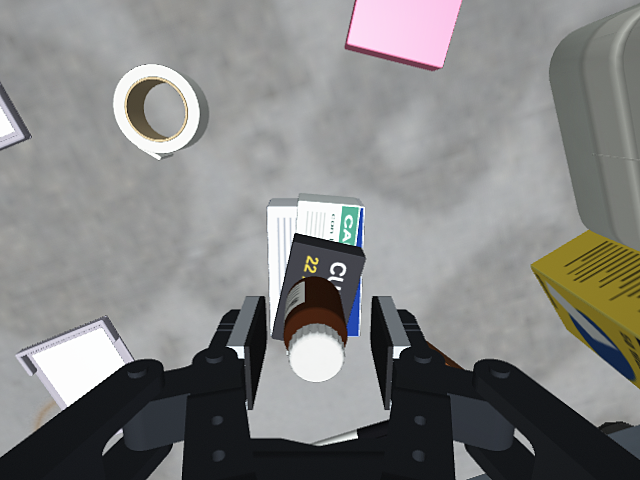

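Call:
apply_moves(
  increments=[
    {"offset":[-0.2,-0.25,-0.6],"turn":0,"jaw":4},
    {"offset":[-0.15,-0.2,-0.6],"turn":0,"jaw":4},
    {"offset":[0,0,-0.2],"turn":0,"jaw":4},
    {"offset":[0,0,0],"turn":0,"jaw":3.3},
    {"offset":[0,0,0],"turn":0,"jaw":3.0},
  ],
)

```text
time: 4.62
tool_pos: [647.3, 98.8, 90.0]
orientation: [2.522, 1.846, 0.045]
force: [0.1, 0.3, -0.3]
finger_gap: 30.1
```

```bash
cat >> h.py <<'E'
from scipy.spatial.transform import Rotation as Ro
def st():
    s=r.observe(); M=Ro.from_rotvec(s["orientation"]).as_matrix()
    print("t",round(s["time"],2),"pos",s["tool_pos"].round(1),"toolz",M[:,2].round(3),"jaw",np.degrees(np.arctan2(M[1,1],M[0,1])).round(1),"gap",round(s["finger_gap"],1),"F",s["force"].round(1)); return s
E
python3 - <<'E'
from fit import *
p=r.snapshot("wrist"); crop(p,"pics/w5.png",200,180,440,430,2); st()
E
```

```text
t 4.67 pos [647.3  98.8  90. ] toolz [ 0.033  0.004 -0.999] jaw -17.6 gap 29.9 F [ 0.1 -1.   0. ]
```

View pics/w5.png

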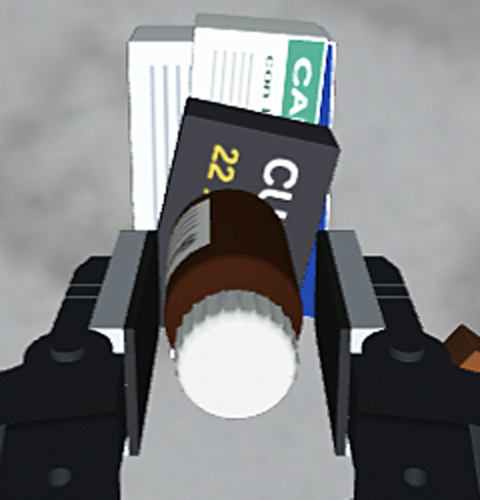

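Call:
apply_moves(
  increments=[
    {"offset":[-0.1,0,-0.1],"turn":0,"jaw":2.5},
    {"offset":[0,0,0],"turn":0,"jaw":2.0},
    {"offset":[0,0,0],"turn":0,"jaw":1.5},
    {"offset":[0,0,1],"turn":0,"jaw":1.5},
    {"offset":[0,0,1.5],"turn":0,"jaw":1.5},
  ],
)

```text
time: 5.3
tool_pos: [645.4, 98.9, 113.8]
orientation: [2.523, 1.847, 0.041]
force: [0.1, -0.5, -0.9]
finger_gap: 22.0
```

```bash
python3 - <<'E'
from fit import *
p=r.snapshot("wrist"); crop(p,"pics/w6.png",200,180,440,430,2); st()
E
```

```text
t 5.35 pos [647.   99.  116.9] toolz [ 0.035  0.004 -0.999] jaw -17.6 gap 22.1 F [0.3 0.4 1.6]
```

View pics/w6.png

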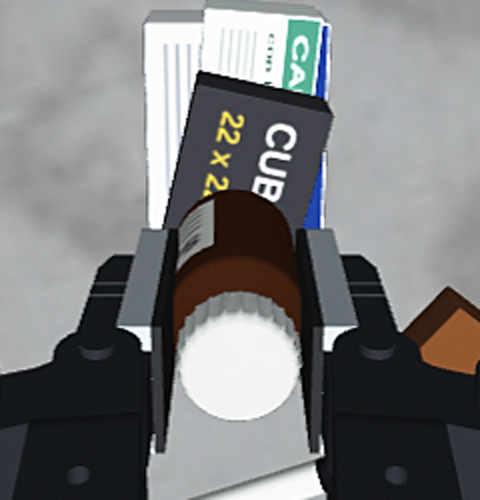

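Call:
apply_moves(
  increments=[
    {"offset":[0,0,3],"turn":0,"jaw":1.5},
    {"offset":[-3,-2,3],"turn":0,"jaw":1.5},
    {"offset":[-4.5,-3,0.5],"turn":0,"jaw":1.5},
    {"offset":[-4.5,-3,0],"turn":0,"jaw":1.5},
    {"offset":[-4.5,-3,0],"turn":0,"jaw":1.5},
  ],
)

```text
time: 5.98
tool_pos: [482.2, -12.6, 190.0]
orientation: [2.509, 1.846, 0.06]
force: [-0.4, -0.8, 0.0]
finger_gap: 22.2
```

Call:
apply_moves(
  increments=[
    {"offset":[-3,-4,0],"turn":0,"jaw":1.5},
    {"offset":[-1,-5,0],"turn":0,"jaw":1.5},
    {"offset":[0,-5,0],"turn":0,"jaw":1.5},
    {"offset":[0,-5,0],"turn":0,"jaw":1.5},
    {"offset":[0,-5,0],"turn":0,"jaw":1.5},
  ],
)

```text
time: 6.6
tool_pos: [438.5, -258.4, 195.7]
orientation: [2.497, 1.843, 0.067]
force: [1.4, -0.1, -0.7]
finger_gap: 21.9
```

```bash
python3 - <<'E'
from fit import *
p=r.snapshot("wrist"); cv2.imwrite("pics/w7.png",p["image"]); st()
print([(d["pixel"],d["confidence"]) for d in r.landmark_of(p,"round_tray_floor")],[(d["pixel"],d["confidence"]) for d in r.landmark_of(p,"wide_tray_floor")])
E
```

```text
t 6.65 pos [ 438.7 -264.1  196.5] toolz [ 0.058 -0.01  -0.998] jaw -17.3 gap 22.0 F [-0.8 -5.2 -0.4]
[([324.4, 269.2], 0.88), ([263.9, 48.9], 0.63)] [([262.0, 47.0], 0.93)]
```

View pics/w7.png

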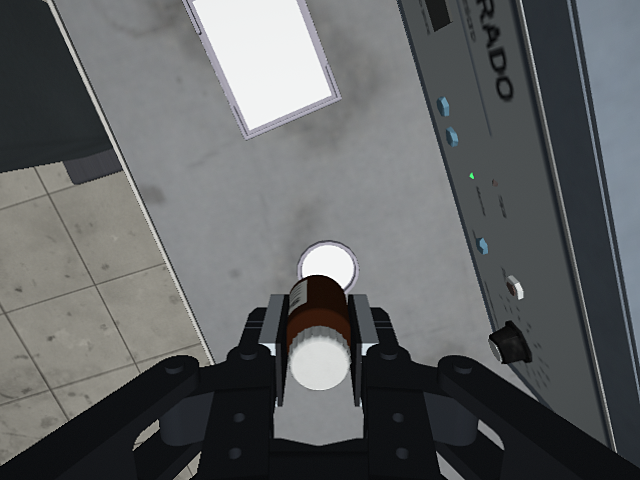

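```bash
python3 - <<'E'
from fit import *
p=r.snapshot("wrist"); cv2.imwrite("pics/w8.png",p["image"]); st()
print([onz(p,d["pixel"],2).round(1) for d in r.landmark_of(p,"round_tray_floor")[:1]])
g=p["image"].min(2); m=((g>225)*255).astype(np.uint8)
for c in cv2.findContours(m,cv2.RETR_EXTERNAL,cv2.CHAIN_APPROX_NONE)[0]:
    if cv2.contourArea(c)>600:
        rc=cv2.minAreaRect(c); print(rc, onz(p,rc[0],2).round(1), cv2.boundingRect(c))
C=np.array([[443+25*np.cos(a),-315+25*np.sin(a),4] for a in np.linspace(0,6.28,30)])
crop(p,"pics/w8c.png",200,180,440,430,2,[(C,(0,0,255))])
E
```

```text
t 6.8 pos [ 438.5 -257.1  195. ] toolz [ 0.055 -0.003 -0.998] jaw -17.3 gap 22.2 F [ 0.4  0.8 -1.1]
[array([ 438.9, -311.4,    2. ])]
((329.0517883300781, 263.7710266113281), (50.56562423706055, 37.68360900878906), 15.75117301940918) [ 442.8 -307.7    2. ] (303, 245, 51, 43)
((263.2305908203125, 46.916748046875), (140.35543823242188, 95.05876159667969), 66.57130432128906) [ 445.8 -132.1    2. ] (192, 0, 139, 130)
```

View pics/w8c.png

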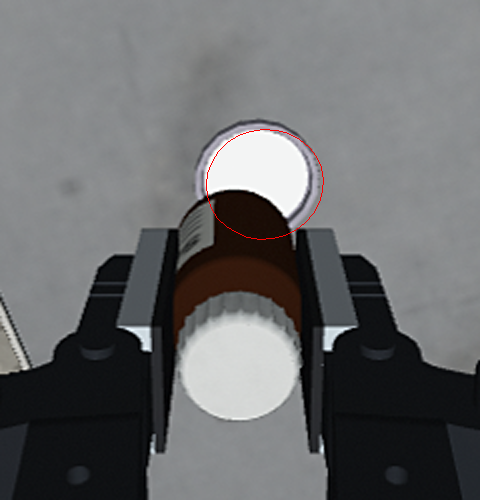

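```bash
python3 - <<'E'
from fit import *
p=r.snapshot("wrist"); st()
C=np.array([[439+26.5*np.cos(a),-312+26.5*np.sin(a),7] for a in np.linspace(0,6.28,40)])
D=np.array([[439+26.5*np.cos(a),-312+26.5*np.sin(a),0] for a in np.linspace(0,6.28,40)])
# vial axis: bottom visible part
crop(p,"pics/w9c.png",260,200,400,400,4,[(C,(0,0,255)),(D,(0,255,0))])
print(onz(p,(328,269),4))
E
```

```text
t 6.9 pos [ 438.5 -255.6  194.6] toolz [ 0.055 -0.002 -0.998] jaw -17.1 gap 22.2 F [ 0.2  0.5 -0. ]
[ 440.51391191 -308.01279402    4.        ]
```

View pics/w9c.png

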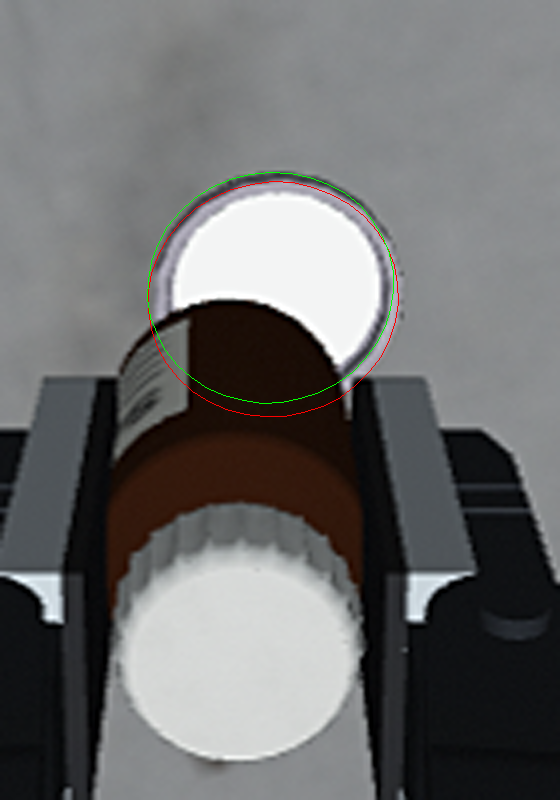

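Call:
apply_moves(
  increments=[
    {"offset":[0,-2,-2],"turn":0,"jaw":1.5},
    {"offset":[0,-2,-3],"turn":0,"jaw":1.5},
    {"offset":[0,-1,-3],"turn":0,"jaw":1.5},
    {"offset":[0,-0.3,-2],"turn":0,"jaw":1.5},
    {"offset":[0,0,0],"turn":0,"jaw":1.5},
  ],
)

```text
time: 7.52
tool_pos: [440.8, -302.2, 93.9]
orientation: [2.486, 1.859, 0.069]
force: [-0.3, -0.4, 0.2]
finger_gap: 22.5
```

```bash
python3 - <<'E'
from fit import *
p=r.snapshot("wrist"); st()
C=np.array([[440+26.5*np.cos(a),-311+26.5*np.sin(a),7] for a in np.linspace(0,6.28,40)])
crop(p,"pics/w10c.png",180,180,460,420,2.5,[(C,(0,0,255))])
E
```

```text
t 7.58 pos [ 441.4 -302.7   95. ] toolz [ 0.059 -0.004 -0.998] jaw -16.4 gap 22.2 F [-0.6 -0.2  0.2]
```

View pics/w10c.png

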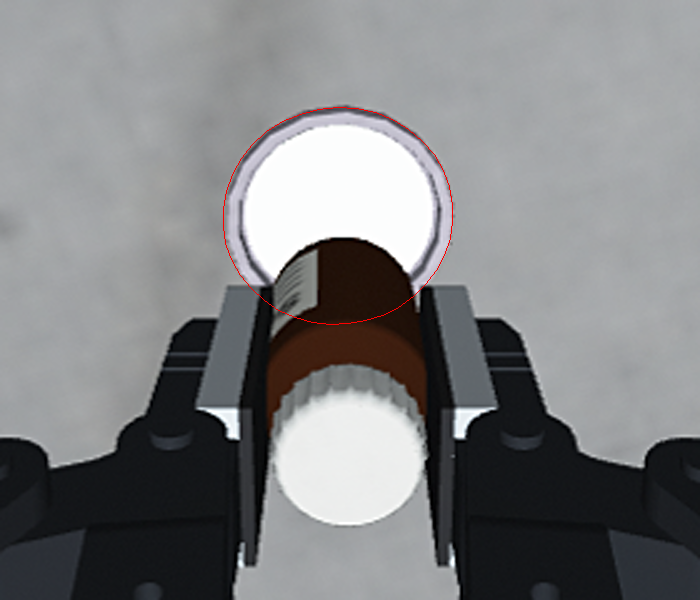

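Call:
apply_moves(
  increments=[
    {"offset":[-0.1,-0.4,-2],"turn":0,"jaw":1.5},
    {"offset":[-0.1,-0.3,-2],"turn":0,"jaw":1.5},
    {"offset":[0,-0.1,-1.2],"turn":0,"jaw":1.5},
    {"offset":[0,0,-0.5],"turn":0,"jaw":1.5},
    {"offset":[0,0,0],"turn":0,"jaw":1.5},
  ],
)

```text
time: 8.2
tool_pos: [443.9, -310.7, 43.7]
orientation: [2.469, 1.857, 0.072]
force: [-0.0, 1.4, 0.3]
finger_gap: 22.2
```

```bash
python3 - <<'E'
from fit import *
p=r.snapshot("wrist"); st()
C=np.array([[440.7+26.5*np.cos(a),-310.5+26.5*np.sin(a),7] for a in np.linspace(0,6.28,40)])
crop(p,"pics/w11c.png",180,180,460,420,2.5,[(C,(0,0,255))])
E
```

```text
t 8.25 pos [ 444.1 -310.9   44.1] toolz [ 0.068 -0.013 -0.998] jaw -16.1 gap 22.0 F [-0.4 -0.4 -0.9]
```

View pics/w11c.png

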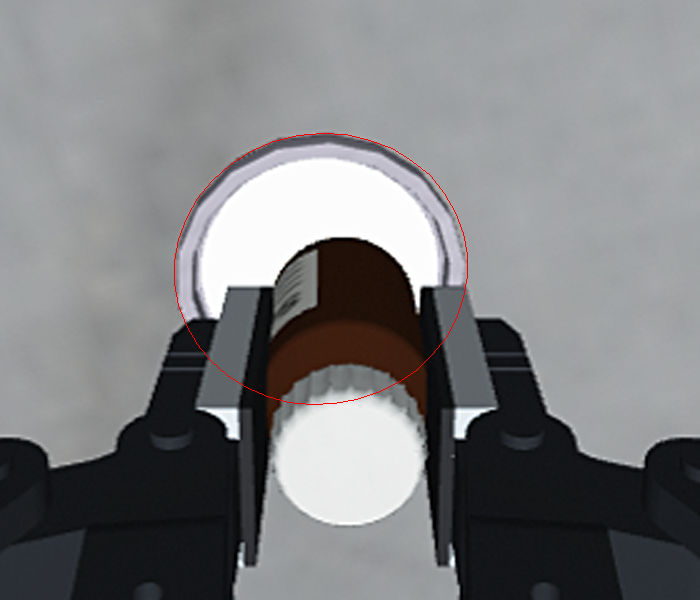

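Call:
apply_moves(
  increments=[
    {"offset":[-0.3,0,-0.5],"turn":0,"jaw":1.5},
    {"offset":[-0.3,0,-0.5],"turn":0,"jaw":1.5},
    {"offset":[-0.1,0,-0.3],"turn":0,"jaw":1.5},
    {"offset":[0,0,-0.1],"turn":0,"jaw":1.5},
    {"offset":[0,0,0],"turn":0,"jaw":1.5},
  ],
)

```text
time: 8.88
tool_pos: [437.0, -311.4, 30.2]
orientation: [2.468, 1.856, 0.072]
force: [-0.2, -0.2, -0.2]
finger_gap: 22.2
```

```bash
python3 - <<'E'
from fit import *
p=r.snapshot("wrist"); st()
C=np.array([[440.7+26.5*np.cos(a),-310.5+26.5*np.sin(a),7] for a in np.linspace(0,6.28,40)])
crop(p,"pics/w12c.png",180,180,460,420,2.5,[(C,(0,0,255))])
E
```

```text
t 8.93 pos [ 437.  -311.4   30.3] toolz [ 0.07  -0.014 -0.997] jaw -16.1 gap 22.3 F [0.1 0.2 0.1]
```

View pics/w12c.png

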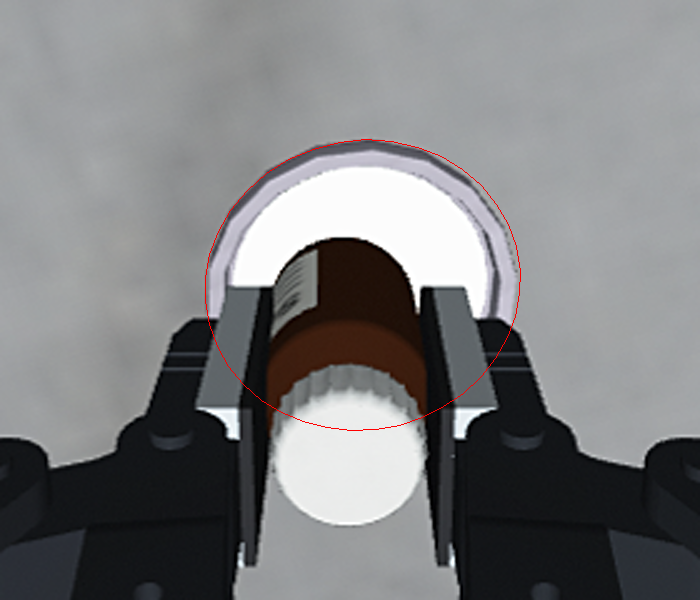

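Call:
apply_moves(
  increments=[
    {"offset":[0.1,0,-0.1],"turn":0,"jaw":1.5},
    {"offset":[0.1,0,-0.1],"turn":0,"jaw":1.5},
    {"offset":[0,0,0],"turn":0,"jaw":1.5},
    {"offset":[0,0,0],"turn":0,"jaw":2.2},
    {"offset":[0,0,0],"turn":0,"jaw":2.6},
  ],
)

```text
time: 9.55
tool_pos: [439.7, -312.2, 29.9]
orientation: [2.466, 1.856, 0.071]
force: [0.4, 0.4, 0.5]
finger_gap: 26.2
```

```bash
python3 - <<'E'
from fit import *
p=r.snapshot("wrist"); st()
crop(p,"pics/w13c.png",180,180,460,420,2.5)
E
```

```text
t 9.6 pos [ 439.7 -312.2   29.9] toolz [ 0.069 -0.016 -0.997] jaw -16.1 gap 25.8 F [-0.4 -0.4 -0.1]
```

View pics/w13c.png

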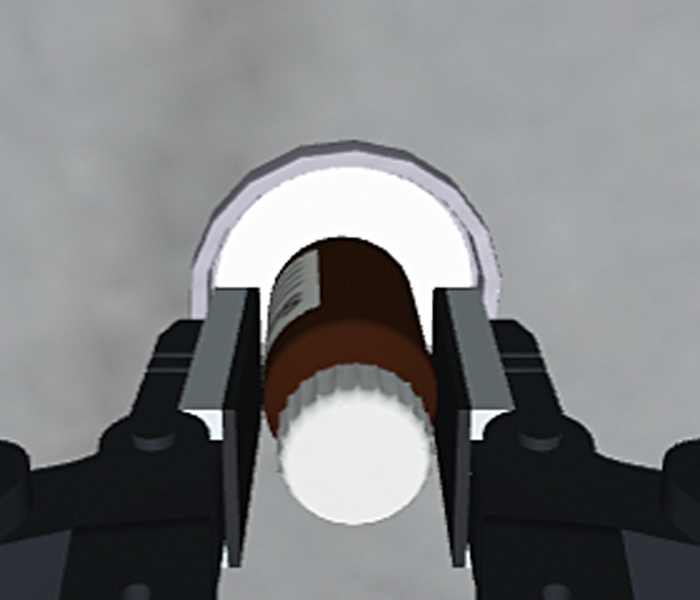

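Call:
apply_moves(
  increments=[
    {"offset":[0,0,0],"turn":0,"jaw":3.5},
    {"offset":[0,0,0],"turn":0,"jaw":5},
    {"offset":[0,0,0.5],"turn":0,"jaw":5},
    {"offset":[0,0,3],"turn":0,"jaw":5},
    {"offset":[0,0,4],"turn":0,"jaw":5},
  ],
)

```text
time: 10.22
tool_pos: [437.3, -309.8, 103.0]
orientation: [2.474, 1.861, 0.07]
force: [-0.2, -0.8, -0.6]
finger_gap: 50.2
```

Call:
apply_moves(
  increments=[
    {"offset":[0,0,5],"turn":0,"jaw":5},
    {"offset":[0,3,3],"turn":0,"jaw":5},
    {"offset":[0,5,0],"turn":0,"jaw":5},
    {"offset":[0,4,0],"turn":0,"jaw":5},
    {"offset":[0,0,0],"turn":0,"jaw":5},
  ],
)

```text
time: 10.85
tool_pos: [439.1, -189.1, 193.0]
orientation: [2.465, 1.851, 0.075]
force: [-0.3, -0.3, -0.4]
finger_gap: 50.2
```

```bash
python3 - <<'E'
from fit import *
p=r.snapshot("wrist"); st(); cv2.imwrite("pics/w14.png",p["image"])
t=r.snapshot("top"); crop(t,"pics/t14.png",420,250,520,340,6)
E
```

```text
t 10.9 pos [ 439.2 -190.3  193.2] toolz [ 0.074 -0.018 -0.997] jaw -16.2 gap 49.9 F [-0.4  0.6  1. ]
```

View pics/w14.png

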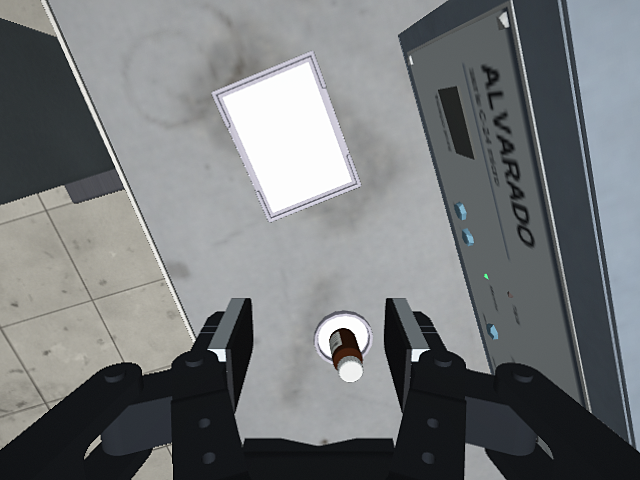

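View pics/t14.png

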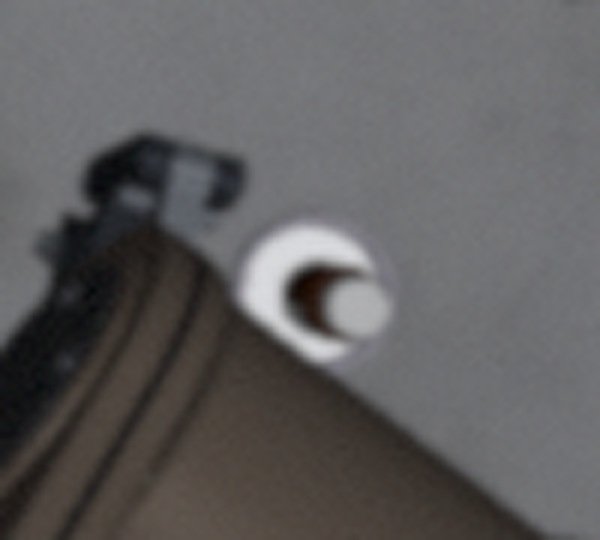

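```bash
python3 - <<'E'
from fit import *
p=r.snapshot("wrist"); st()
crop(p,"pics/w15.png",200,40,370,230,3.5)
print(fit(p,{0:(313,52),1:(360,185),2:(269,221),3:(212,92)},80,106,7,[446,-134,.1]))
E
```

```text
t 11.0 pos [ 439.2 -191.6  192.8] toolz [ 0.073 -0.018 -0.997] jaw -16.4 gap 50.0 F [-1.3 -0.6  0.6]
(array([ 446.2, -136. ]), np.float64(4.7), array([ 0.7, -2.5,  1.8,  1.6, -0.7,  2.3, -1.5, -0.4]))
```

Call:
apply_moves(
  increments=[
    {"offset":[0,4.5,0],"turn":-3,"jaw":5.5},
    {"offset":[0,5.5,0],"turn":-3,"jaw":5.5},
    {"offset":[0,5.5,0],"turn":-3,"jaw":5.5},
    {"offset":[3,5,0],"turn":-3,"jaw":5.5},
    {"offset":[4.5,3.5,0],"turn":-1,"jaw":5.5},
  ],
)

```text
time: 11.62
tool_pos: [515.8, 46.7, 193.5]
orientation: [2.672, 1.521, 0.062]
force: [0.2, -1.3, 0.8]
finger_gap: 55.4
```

```bash
python3 - <<'E'
from fit import *
st()
E
```

```text
t 11.62 pos [515.8  46.7 193.5] toolz [ 0.068 -0.038 -0.997] jaw -30.7 gap 55.4 F [ 0.2 -1.3  0.8]
```

Call:
apply_moves(
  increments=[
    {"offset":[3.6,1.4,0],"turn":0,"jaw":5.5},
    {"offset":[3.6,1.4,0],"turn":0,"jaw":5.5},
    {"offset":[3,1.2,0],"turn":0,"jaw":5.5},
    {"offset":[0,0,0],"turn":0,"jaw":5.5},
    {"offset":[0,0,0],"turn":0,"jaw":5.5},
  ],
)

```text
time: 12.25
tool_pos: [625.3, 85.3, 190.3]
orientation: [2.674, 1.518, 0.057]
force: [-0.3, -0.4, 0.5]
finger_gap: 55.0
```

```bash
python3 - <<'E'
from fit import *
import pickle
st();p=r.snapshot("wrist"); st(); pickle.dump(p,open("w16.pkl","wb"))
crop(p,"pics/w16.png",220,130,440,330,3.5 if 0 else 3)
E
```

```text
t 12.25 pos [625.3  85.3 190.3] toolz [ 0.065 -0.039 -0.997] jaw -30.8 gap 55.0 F [-0.3 -0.4  0.5]
t 12.3 pos [625.2  85.2 190.4] toolz [ 0.065 -0.039 -0.997] jaw -30.8 gap 55.2 F [ 0.3 -0.2  0.1]
```

View pics/w16.png

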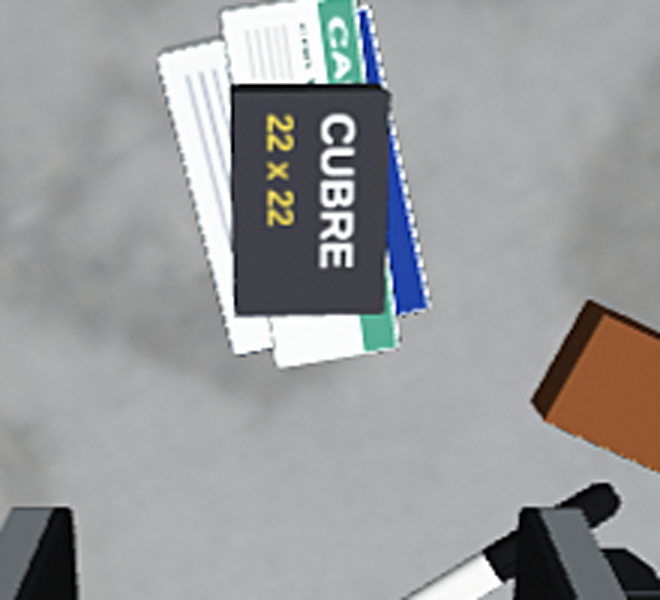

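```bash
python3 - <<'E'
from fit import *
import pickle
p=pickle.load(open("w16.pkl","rb"))
c=lambda u,v:(220+(u+.5)/3-.5,130+(v+.5)/3-.5)
x0=[646,98,-.5]
print("slip",fit(p,{3:c(233,87),0:c(388,95),2:c(236,312),1:c(385,314)},34,50,62,x0))
print("cap",fit(p,{3:c(222,10),0:c(357,-10),2:c(278,366),1:c(398,348)},30,84,46,x0))
print("slide",fit(p,{3:c(160,52),1:c(428,308),2:c(237,352)},52,78,24,x0))
E
```

```text
slip (array([646.5,  97.8]), np.float64(-31.5), array([-0.3,  0.4,  1.6, -2. , -1.1,  1.5, -0.1,  0.4]))
cap (array([649. ,  97.5]), np.float64(-22.8), array([-0.1, -0.4,  0.1, -0.4, -0.6,  0.7,  0.7,  0.2]))
slide (array([645.9,  95.2]), np.float64(-18.4), array([-0.3, -0.5,  1.2,  0. , -0.9,  0.6]))
```

Call:
apply_moves(
  increments=[
    {"offset":[0,0,6],"turn":0,"jaw":5.5},
    {"offset":[0,0,6],"turn":0,"jaw":5.5},
    {"offset":[0,0,0],"turn":0,"jaw":5.5},
    {"offset":[0,0,0],"turn":0,"jaw":5.5},
    {"offset":[0,0,0],"turn":0,"jaw":5.5},
  ],
)

```text
time: 12.92
tool_pos: [620.2, 82.0, 310.6]
orientation: [2.68, 1.514, 0.048]
force: [0.6, 0.4, -0.3]
finger_gap: 55.3
```

```bash
python3 - <<'E'
from fit import *
st()
E
```

```text
t 12.93 pos [620.2  82.  310.6] toolz [ 0.058 -0.04  -0.997] jaw -31.1 gap 55.3 F [ 0.6  0.4 -0.3]
```

Call:
apply_moves(
  increments=[
    {"offset":[0.6,0.4,-2.5],"turn":0,"jaw":5.5},
    {"offset":[0.6,0.4,-3],"turn":0,"jaw":5.5},
    {"offset":[0.5,0.3,-3],"turn":0,"jaw":5.5},
    {"offset":[0.4,0.2,-3],"turn":0,"jaw":5.5},
    {"offset":[0.2,0.2,-3],"turn":0,"jaw":5.5},
  ],
)

```text
time: 13.55
tool_pos: [640.5, 96.6, 156.2]
orientation: [2.683, 1.514, 0.039]
force: [0.1, 0.4, 0.4]
finger_gap: 55.2
```

```bash
python3 - <<'E'
from fit import *
st()
E
```

```text
t 13.55 pos [640.5  96.6 156.2] toolz [ 0.052 -0.04  -0.998] jaw -31.1 gap 55.2 F [0.1 0.4 0.4]
```

Call:
apply_moves(
  increments=[
    {"offset":[0.3,0.1,-2],"turn":0,"jaw":5.5},
    {"offset":[0.2,0,-1.5],"turn":0,"jaw":5.5},
    {"offset":[0,0,-1],"turn":0,"jaw":5.5},
    {"offset":[0,0,-0.6],"turn":0,"jaw":5.5},
    {"offset":[0,0,0],"turn":0,"jaw":5.5},
  ],
)

```text
time: 14.18
tool_pos: [643.2, 97.3, 98.1]
orientation: [2.687, 1.516, 0.028]
force: [-0.1, -0.0, 0.6]
finger_gap: 55.1
```

```bash
python3 - <<'E'
from fit import *
st();p=r.snapshot("wrist"); st()
crop(p,"pics/w17.png",180,150,460,430,2,[(boxpts(646.5,98,np.radians(-30),34,50,62),(0,0,255)),(boxpts(648.9,97.6,np.radians(-22.6),30,84,46),(255,0,255))])
E
```

```text
t 14.18 pos [643.2  97.3  98.1] toolz [ 0.044 -0.04  -0.998] jaw -31.1 gap 55.1 F [-0.1 -0.   0.6]
t 14.22 pos [643.6  97.4  98.7] toolz [ 0.045 -0.04  -0.998] jaw -31.1 gap 55.2 F [-0.2  1.1  0.3]
```

View pics/w17.png

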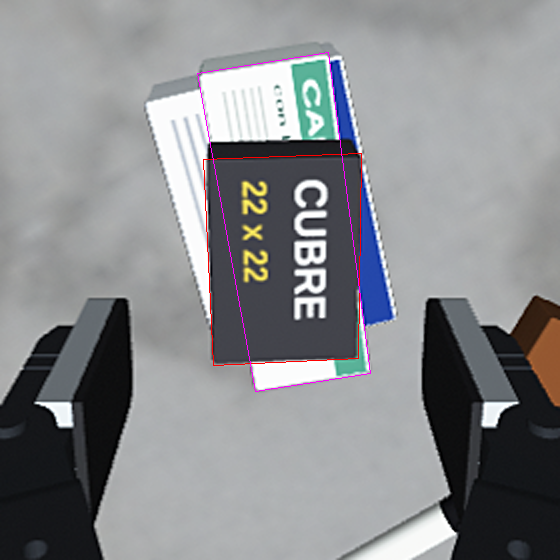

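Call:
apply_moves(
  increments=[
    {"offset":[0.2,0.1,-1.2],"turn":0,"jaw":5},
    {"offset":[0.1,0,-1.2],"turn":0,"jaw":4.6},
    {"offset":[0.1,0,-1],"turn":0,"jaw":4.6},
    {"offset":[0,0,-0.5],"turn":0,"jaw":4.4},
    {"offset":[0,0,-0.1],"turn":0,"jaw":4.2},
  ],
)

```text
time: 14.85
tool_pos: [648.6, 98.4, 57.2]
orientation: [2.685, 1.515, 0.033]
force: [-0.4, 0.7, -0.7]
finger_gap: 41.8
```

```bash
python3 - <<'E'
from fit import *
st();p=r.snapshot("wrist"); st()
crop(p,"pics/w18.png",180,180,460,430,2)
E
```

```text
t 14.85 pos [648.6  98.4  57.2] toolz [ 0.047 -0.04  -0.998] jaw -31.1 gap 41.8 F [-0.4  0.7 -0.7]
t 14.9 pos [648.5  98.5  57.3] toolz [ 0.047 -0.04  -0.998] jaw -31.1 gap 41.7 F [ 0.1  0.5 -0.4]
```

View pics/w18.png

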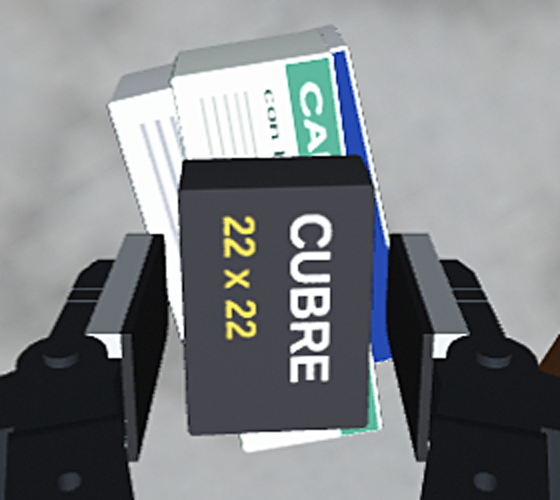

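Call:
apply_moves(
  increments=[
    {"offset":[0,0,0],"turn":0,"jaw":3.6},
    {"offset":[0,0,0],"turn":0,"jaw":3.0},
    {"offset":[0,0,0],"turn":0,"jaw":2.4},
    {"offset":[0,0,0.6],"turn":0,"jaw":2.4},
    {"offset":[0,0,1.5],"turn":0,"jaw":2.4},
  ],
)

```text
time: 15.52
tool_pos: [648.2, 98.5, 79.0]
orientation: [2.686, 1.515, 0.032]
force: [0.5, 0.4, -0.2]
finger_gap: 32.3
```

```bash
python3 - <<'E'
from fit import *
st();p=r.snapshot("wrist"); st()
crop(p,"pics/w19.png",180,150,460,430,2)
E
```

```text
t 15.53 pos [648.2  98.5  79. ] toolz [ 0.046 -0.04  -0.998] jaw -31.1 gap 32.3 F [ 0.5  0.4 -0.2]
t 15.57 pos [650.2  98.5  82.4] toolz [ 0.051 -0.04  -0.998] jaw -31.1 gap 32.0 F [1.8 0.9 0.8]
```

View pics/w19.png

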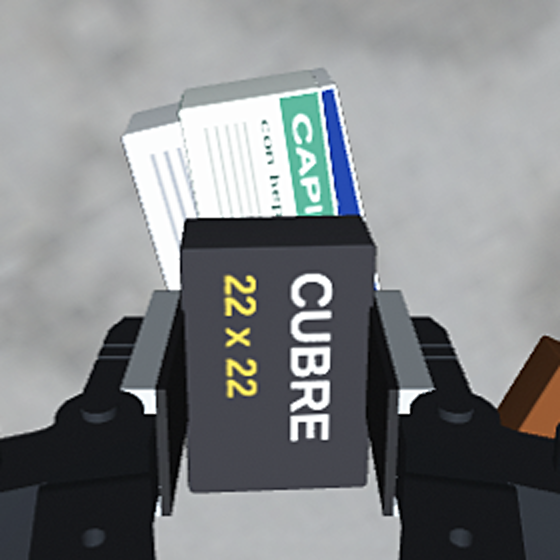

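Call:
apply_moves(
  increments=[
    {"offset":[0,0,4],"turn":0,"jaw":2.4},
    {"offset":[-2,-0.5,3],"turn":5,"jaw":2.4},
    {"offset":[-3,-0.7,1],"turn":7,"jaw":2.4},
    {"offset":[-3,-0.7,0],"turn":7,"jaw":2.4},
    {"offset":[-3,-0.7,0],"turn":7,"jaw":2.4},
  ],
)

```text
time: 16.2
tool_pos: [541.2, 72.1, 171.4]
orientation: [2.257, 2.096, 0.073]
force: [0.2, -0.3, -0.6]
finger_gap: 32.3
```

Call:
apply_moves(
  increments=[
    {"offset":[-1.5,-0.2,0],"turn":5,"jaw":2.4},
    {"offset":[-1,0,0],"turn":2,"jaw":2.4},
    {"offset":[0,0,0],"turn":0,"jaw":2.4},
    {"offset":[0,0,0],"turn":0,"jaw":2.4},
    {"offset":[0,0,0],"turn":0,"jaw":2.4},
  ],
)

```text
time: 16.82
tool_pos: [515.7, 69.7, 175.7]
orientation: [2.12, 2.231, 0.086]
force: [-0.8, -0.1, 0.3]
finger_gap: 32.1
```

```bash
python3 - <<'E'
from fit import *
st();p=r.snapshot("wrist"); st()
t=np.radians(5)
crop(p,"pics/w20.png",120,100,500,430,2,[(boxpts(484.5,57.5,t,56,72,2),(0,0,255)),(boxpts(484.5,57.5,t,62,78,7),(0,255,0))])
E
```

```text
t 16.82 pos [515.7  69.7 175.7] toolz [ 0.084 -0.003 -0.996] jaw 2.9 gap 32.1 F [-0.8 -0.1  0.3]
t 16.88 pos [515.8  69.7 175.6] toolz [ 0.084 -0.003 -0.996] jaw 2.9 gap 32.2 F [0.6 0.2 0.1]
```

View pics/w20.png

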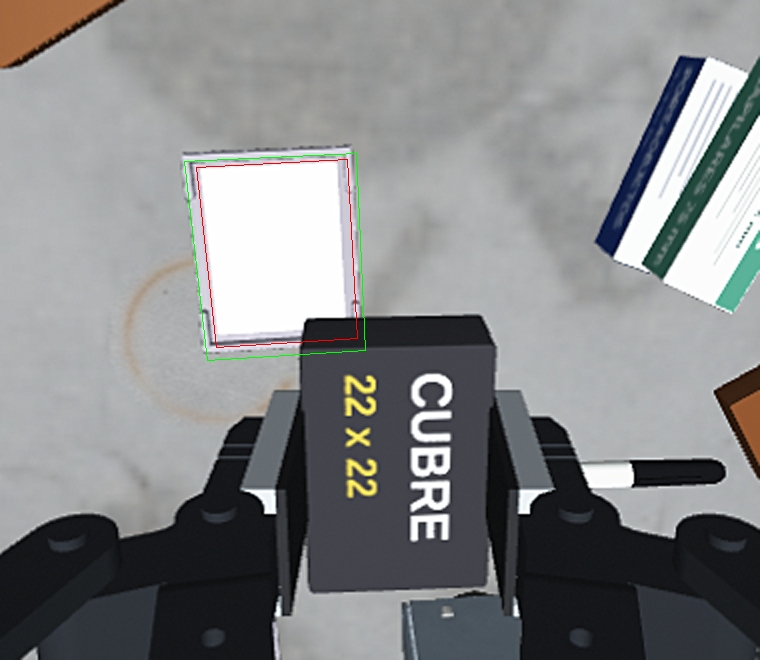

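Call:
apply_moves(
  increments=[
    {"offset":[-1,-0.3,-1.5],"turn":1,"jaw":2.4},
    {"offset":[-1,-0.3,-2.5],"turn":0.5,"jaw":2.4},
    {"offset":[-1,-0.3,-2.5],"turn":0,"jaw":2.4},
    {"offset":[-0.4,0,-2],"turn":0,"jaw":2.4},
    {"offset":[0,0,-1],"turn":0,"jaw":2.4},
  ],
)

```text
time: 17.5
tool_pos: [477.4, 60.1, 74.2]
orientation: [2.089, 2.265, 0.084]
force: [0.9, -0.6, -0.2]
finger_gap: 32.0
```

```bash
python3 - <<'E'
from fit import *
st();p=r.snapshot("wrist"); st()
t=np.radians(4.3)
crop(p,"pics/w21.png",120,100,500,430,2,[(boxpts(483.5,60,t,56,72,2),(0,0,255)),(boxpts(483.5,60,t,62,78,7),(0,255,0))])
E
```

```text
t 17.5 pos [477.4  60.1  74.2] toolz [ 0.08  -0.001 -0.997] jaw 4.6 gap 32.0 F [ 0.9 -0.6 -0.2]
t 17.55 pos [476.9  60.1  73.3] toolz [ 0.079 -0.    -0.997] jaw 4.6 gap 32.6 F [-1.5 -0.5 -1.7]
```

View pics/w21.png

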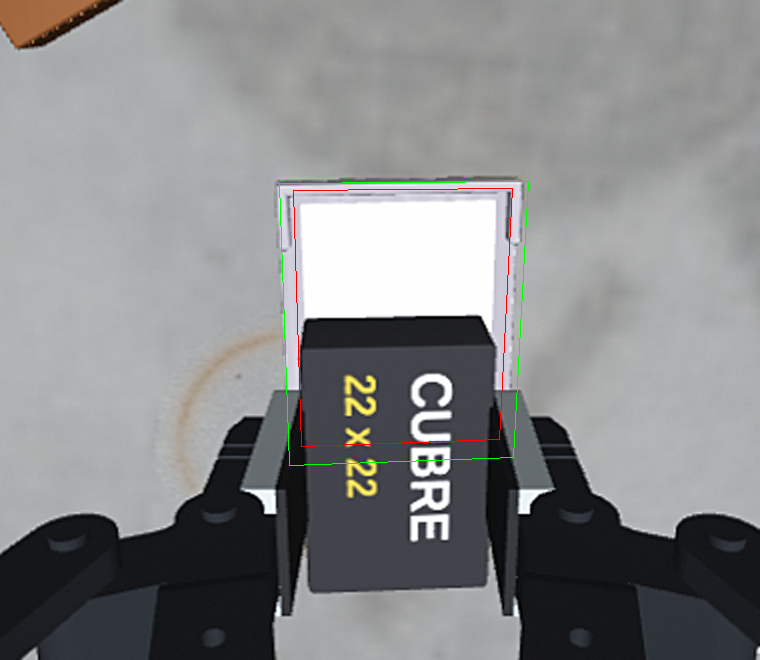

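Call:
apply_moves(
  increments=[
    {"offset":[0.2,0,-1.2],"turn":0,"jaw":2.4},
    {"offset":[0.1,0,-1.5],"turn":0,"jaw":2.4},
    {"offset":[0,0,-1.2],"turn":0,"jaw":2.4},
    {"offset":[0,0,-0.5],"turn":0,"jaw":2.4},
    {"offset":[0,0,0],"turn":0,"jaw":2.4},
  ],
)

```text
time: 18.18
tool_pos: [481.4, 60.0, 27.1]
orientation: [2.088, 2.265, 0.084]
force: [0.4, 0.8, -0.2]
finger_gap: 32.1
```

```bash
python3 - <<'E'
from fit import *
st();p=r.snapshot("wrist"); st()
t=np.radians(4.3)
crop(p,"pics/w22.png",120,100,500,430,2,[(boxpts(482.5,60.2,t,56,72,2),(0,0,255)),(boxpts(482.5,60.2,t,62,78,7),(0,255,0))])
E
```

```text
t 18.18 pos [481.4  60.   27.1] toolz [ 0.081 -0.001 -0.997] jaw 4.7 gap 32.1 F [ 0.4  0.8 -0.2]
t 18.23 pos [481.6  60.   27.4] toolz [ 0.081 -0.001 -0.997] jaw 4.7 gap 31.8 F [-0.1 -0.9 -0.5]
```

View pics/w22.png

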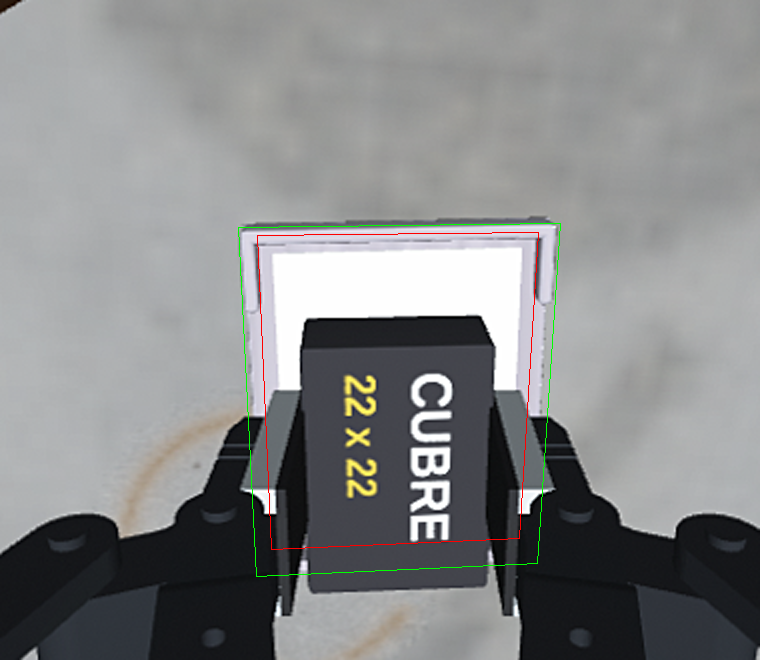

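Call:
apply_moves(
  increments=[
    {"offset":[0,0.05,-0.5],"turn":0,"jaw":2.4},
    {"offset":[0,0,-0.4],"turn":0,"jaw":2.4},
    {"offset":[0,0,-0.2],"turn":0,"jaw":2.4},
    {"offset":[0,0,-0.1],"turn":0,"jaw":2.4},
    {"offset":[0,0,0],"turn":0,"jaw":2.4},
  ],
)

```text
time: 18.85
tool_pos: [482.5, 60.5, 15.7]
orientation: [2.086, 2.263, 0.087]
force: [0.3, -1.1, 0.6]
finger_gap: 32.3
```

```bash
python3 - <<'E'
from fit import *
st()
E
```

```text
t 18.85 pos [482.5  60.5  15.7] toolz [ 0.084 -0.001 -0.996] jaw 4.7 gap 32.3 F [ 0.3 -1.1  0.6]
```

Call:
apply_moves(
  increments=[
    {"offset":[0,0,-0.1],"turn":0,"jaw":2.4},
    {"offset":[0,0,-0.1],"turn":0,"jaw":2.4},
    {"offset":[0,0,0],"turn":0,"jaw":2.4},
    {"offset":[0,0,0],"turn":0,"jaw":3.4},
    {"offset":[0,0,0],"turn":0,"jaw":3.8},
  ],
)

```text
time: 19.48
tool_pos: [483.0, 60.5, 14.3]
orientation: [2.086, 2.263, 0.087]
force: [-0.3, 1.0, -0.4]
finger_gap: 38.2
```

```bash
python3 - <<'E'
from fit import *
p=r.snapshot("wrist"); st()
crop(p,"pics/w23.png",120,130,500,430,2)
E
```

```text
t 19.52 pos [483.   60.5  14.3] toolz [ 0.084 -0.001 -0.996] jaw 4.7 gap 38.1 F [ 0.6 -0.5  0.5]
```

View pics/w23.png

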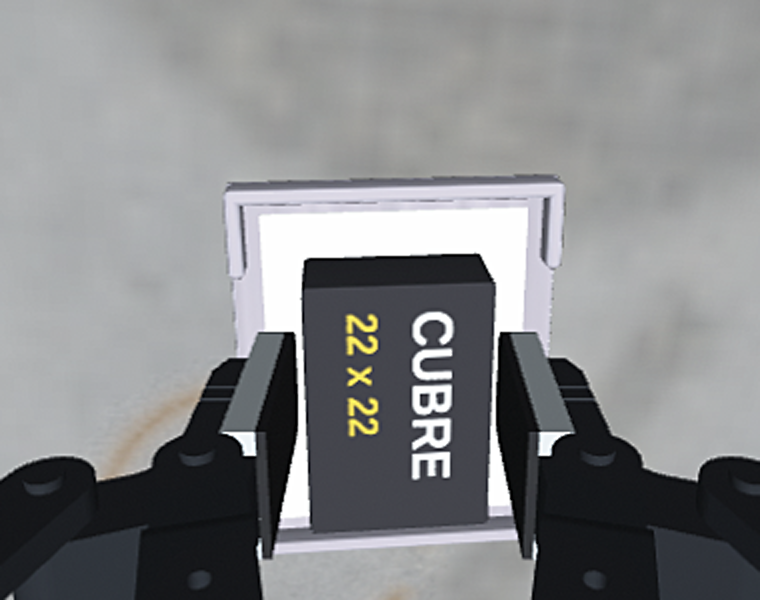

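Call:
apply_moves(
  increments=[
    {"offset":[0,0,0],"turn":0,"jaw":4.6},
    {"offset":[0,0,1],"turn":0,"jaw":4.6},
    {"offset":[0,0,4],"turn":0,"jaw":5},
    {"offset":[0,0,6],"turn":0,"jaw":5},
    {"offset":[0,0,6],"turn":0,"jaw":5},
  ],
)

```text
time: 20.15
tool_pos: [478.1, 60.8, 184.7]
orientation: [2.093, 2.27, 0.076]
force: [0.7, -0.2, 0.6]
finger_gap: 50.1
```

Call:
apply_moves(
  increments=[
    {"offset":[2.5,0.5,3],"turn":-6,"jaw":5},
    {"offset":[3,0.8,0],"turn":-6,"jaw":5},
    {"offset":[3,0.8,0],"turn":-6,"jaw":5},
    {"offset":[3,0.8,0],"turn":-6,"jaw":5},
    {"offset":[2,0.5,0],"turn":-3.5,"jaw":5},
  ],
)

```text
time: 20.78
tool_pos: [619.6, 95.6, 229.5]
orientation: [2.564, 1.671, 0.073]
force: [-0.2, 0.5, -0.7]
finger_gap: 50.0
```

Call:
apply_moves(
  increments=[
    {"offset":[1,0.2,-2],"turn":0,"jaw":5},
    {"offset":[0.5,0,-2],"turn":0,"jaw":5},
    {"offset":[0.3,0,-2],"turn":0,"jaw":5},
    {"offset":[0,0,-1],"turn":0,"jaw":5},
    {"offset":[0,0,0],"turn":0,"jaw":5},
  ],
)

```text
time: 21.4
tool_pos: [638.3, 97.9, 157.9]
orientation: [2.564, 1.67, 0.075]
force: [0.2, -0.3, 0.3]
finger_gap: 50.0
```

```bash
python3 - <<'E'
from fit import *
st();p=r.snapshot("wrist"); st(); cv2.imwrite("pics/w24.png",p["image"])
crop(p,"pics/w24c.png",160,100,480,360,2,[(boxpts(645.9,95.3,np.radians(-18.4),52,78,24),(0,0,255)),(boxpts(648.9,97.6,np.radians(-22.6),30,84,46),(255,0,255))])
E
```

```text
t 21.4 pos [638.3  97.9 157.9] toolz [ 0.085 -0.041 -0.996] jaw -23.8 gap 50.0 F [ 0.2 -0.3  0.3]
t 21.45 pos [638.6  97.9 158.5] toolz [ 0.086 -0.041 -0.995] jaw -23.8 gap 49.8 F [-0.7 -0.1  0.1]
```

View pics/w24c.png

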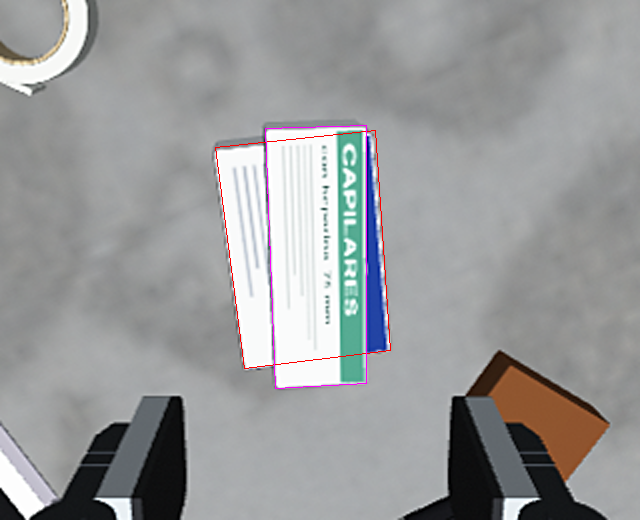

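Call:
apply_moves(
  increments=[
    {"offset":[0,0,6],"turn":0,"jaw":5},
    {"offset":[0,0,6],"turn":0,"jaw":5},
    {"offset":[0,0,0],"turn":0,"jaw":5},
    {"offset":[0,0,0],"turn":0,"jaw":5},
    {"offset":[0,0,0],"turn":0,"jaw":5},
  ],
)

```text
time: 22.08
tool_pos: [637.4, 97.7, 283.7]
orientation: [2.562, 1.669, 0.079]
force: [-0.3, 0.1, -0.6]
finger_gap: 50.1
```

```bash
python3 - <<'E'
from fit import *
print(st()["joint_positions"].round(3))
E
```

```text
t 22.07 pos [637.4  97.7 283.7] toolz [ 0.088 -0.041 -0.995] jaw -23.8 gap 50.1 F [-0.3  0.1 -0.6]
[ 0.011  0.149  1.659 -0.044  1.246  0.439]
```

Call:
apply_moves(
  increments=[
    {"offset":[0,0,-2.5],"turn":0,"jaw":5},
    {"offset":[0,0,-2.5],"turn":0,"jaw":5},
    {"offset":[0,0,-2.5],"turn":0,"jaw":5},
    {"offset":[0,0,-2.5],"turn":0,"jaw":5},
    {"offset":[0,0,-1.5],"turn":0,"jaw":5},
  ],
)

```text
time: 22.7
tool_pos: [634.2, 97.6, 159.1]
orientation: [2.566, 1.672, 0.067]
force: [-0.6, -0.0, -0.6]
finger_gap: 50.2
```

```bash
python3 - <<'E'
from fit import *
print(st()["joint_positions"].round(3))
r.snapshot("top"); st()
E
```

```text
t 22.7 pos [634.2  97.6 159.1] toolz [ 0.079 -0.041 -0.996] jaw -23.8 gap 50.2 F [-0.6 -0.  -0.6]
[ 0.011  0.253  1.772 -0.049  1.038  0.45 ]
t 22.75 pos [633.1  97.5 156.9] toolz [ 0.076 -0.041 -0.996] jaw -23.8 gap 50.1 F [-0.8 -0.2 -1.7]
```

Call:
apply_moves(
  increments=[
    {"offset":[0,0,6],"turn":0,"jaw":5},
    {"offset":[0,0,6],"turn":0,"jaw":5},
    {"offset":[0,0,6],"turn":0,"jaw":5},
    {"offset":[0,0,0],"turn":0,"jaw":5},
    {"offset":[0,0,0],"turn":0,"jaw":5},
  ],
)

```text
time: 23.38
tool_pos: [630.4, 97.4, 339.4]
orientation: [2.571, 1.675, 0.055]
force: [0.2, 0.3, -0.5]
finger_gap: 50.0
```

Call:
apply_moves(
  increments=[
    {"offset":[0,0,-2.5],"turn":0,"jaw":5},
    {"offset":[0,0,-2.5],"turn":0,"jaw":5},
    {"offset":[0,0,-2.5],"turn":0,"jaw":5},
    {"offset":[0,0,-2.5],"turn":0,"jaw":5},
    {"offset":[0,0,-2.5],"turn":0,"jaw":5},
  ],
)

```text
time: 24.0
tool_pos: [627.7, 97.3, 204.9]
orientation: [2.574, 1.677, 0.045]
force: [-0.0, -0.2, -0.1]
finger_gap: 49.9
```

Call:
apply_moves(
  increments=[
    {"offset":[0.4,0,-2.5],"turn":0,"jaw":5},
    {"offset":[0.4,0,-2.5],"turn":0,"jaw":5},
    {"offset":[0.3,0,-1.5],"turn":0,"jaw":5},
    {"offset":[0.2,0,-1],"turn":0,"jaw":5},
    {"offset":[0,0,0],"turn":0,"jaw":5},
  ],
)

```text
time: 24.62
tool_pos: [635.1, 97.2, 116.8]
orientation: [2.582, 1.683, 0.023]
force: [0.4, 0.2, -0.4]
finger_gap: 50.1
```

```bash
python3 - <<'E'
from fit import *
st();r.snapshot("top"); st()
E
```

```text
t 24.62 pos [635.1  97.2 116.8] toolz [ 0.045 -0.042 -0.998] jaw -23.8 gap 50.1 F [ 0.4  0.2 -0.4]
t 24.68 pos [635.5  97.3 117.6] toolz [ 0.046 -0.042 -0.998] jaw -23.8 gap 50.0 F [ 0.9  0.  -0.3]
```

Call:
apply_moves(
  increments=[
    {"offset":[0.5,0.05,-1.8],"turn":1,"jaw":4.8},
    {"offset":[0.3,0,-1.8],"turn":0,"jaw":4.5},
    {"offset":[0.2,0,-1.5],"turn":0,"jaw":4.5},
    {"offset":[0.1,0,-1],"turn":0,"jaw":4.2},
    {"offset":[0,0,-0.4],"turn":0,"jaw":4.2},
  ],
)

```text
time: 25.3
tool_pos: [648.4, 97.8, 50.1]
orientation: [2.564, 1.706, 0.03]
force: [-0.1, 0.6, -0.6]
finger_gap: 41.8
```

```bash
python3 - <<'E'
from fit import *
st();p=r.snapshot("wrist"); st()
crop(p,"pics/w25.png",180,150,460,430,2)
E
```

```text
t 25.3 pos [648.4  97.8  50.1] toolz [ 0.051 -0.041 -0.998] jaw -22.7 gap 41.8 F [-0.1  0.6 -0.6]
t 25.35 pos [648.1  97.8  49.7] toolz [ 0.05  -0.041 -0.998] jaw -22.7 gap 41.9 F [ 0.2  0.3 -0.3]
```

View pics/w25.png

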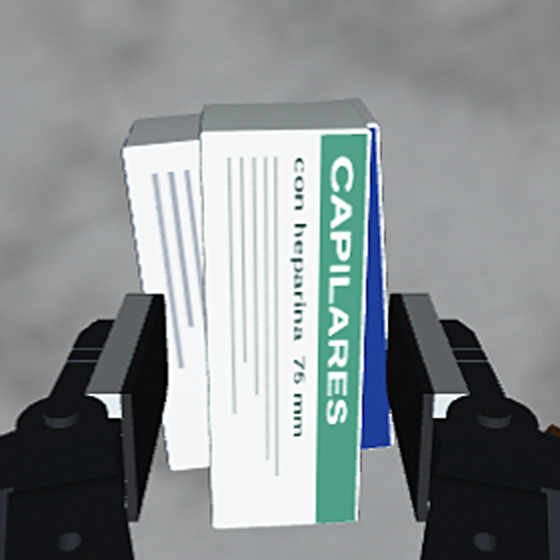

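Call:
apply_moves(
  increments=[
    {"offset":[0.1,0,-0.6],"turn":0,"jaw":4.2},
    {"offset":[0,0,-0.4],"turn":0,"jaw":4.2},
    {"offset":[0,0,-0.1],"turn":0,"jaw":3.6},
    {"offset":[0,0,0],"turn":0,"jaw":2.8},
    {"offset":[0,0,0],"turn":0,"jaw":2},
  ],
)

```text
time: 25.98
tool_pos: [650.3, 97.9, 39.9]
orientation: [2.563, 1.705, 0.034]
force: [-0.0, 0.2, -1.1]
finger_gap: 28.6
```

Call:
apply_moves(
  increments=[
    {"offset":[0,0,0],"turn":0,"jaw":2},
    {"offset":[0,0,0.6],"turn":0,"jaw":2},
    {"offset":[0,0,1.5],"turn":0,"jaw":2},
    {"offset":[0,0,2.5],"turn":0,"jaw":2},
    {"offset":[0,0,0],"turn":0,"jaw":2},
  ],
)

```text
time: 26.6
tool_pos: [650.8, 97.9, 89.6]
orientation: [2.562, 1.704, 0.036]
force: [0.5, -0.5, 0.2]
finger_gap: 28.6
```

```bash
python3 - <<'E'
from fit import *
st();p=r.snapshot("wrist"); st()
crop(p,"pics/w26.png",180,100,460,430,1.8)
E
```

```text
t 26.6 pos [650.8  97.9  89.6] toolz [ 0.055 -0.041 -0.998] jaw -22.7 gap 28.6 F [ 0.5 -0.5  0.2]
t 26.65 pos [649.7  97.9  87.9] toolz [ 0.052 -0.041 -0.998] jaw -22.7 gap 28.5 F [ 0.4 -0.7 -0.4]
```

View pics/w26.png

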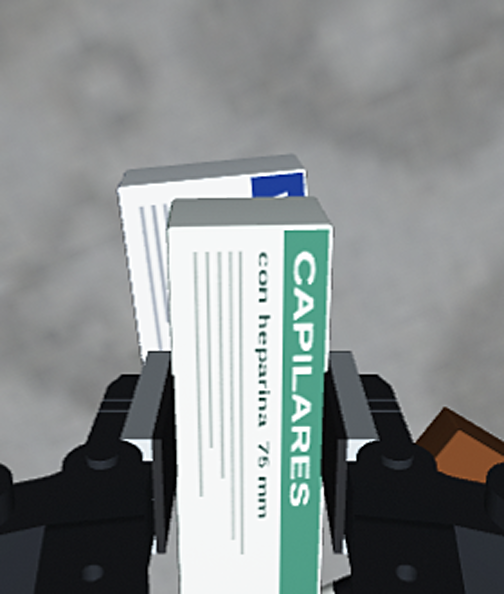

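Call:
apply_moves(
  increments=[
    {"offset":[-1,0,3],"turn":2,"jaw":2},
    {"offset":[-3,0,3],"turn":5,"jaw":2},
    {"offset":[-4,0.5,2],"turn":5,"jaw":2},
    {"offset":[-4,2.5,0],"turn":5,"jaw":2},
    {"offset":[-2.5,3.5,0],"turn":5,"jaw":2},
  ],
)

```text
time: 27.28
tool_pos: [499.3, 161.8, 164.9]
orientation: [2.188, 2.177, 0.04]
force: [0.5, 0.7, -0.1]
finger_gap: 28.5
```

Call:
apply_moves(
  increments=[
    {"offset":[-0.5,3.5,0],"turn":4,"jaw":2},
    {"offset":[0,3,0],"turn":0,"jaw":2},
    {"offset":[0,2,0],"turn":0,"jaw":2},
    {"offset":[0,0,0],"turn":0,"jaw":2},
    {"offset":[0,0,0],"turn":0,"jaw":2},
  ],
)

```text
time: 27.9
tool_pos: [488.6, 249.6, 160.5]
orientation: [2.107, 2.262, 0.033]
force: [0.8, 0.6, -1.0]
finger_gap: 28.5
```

```bash
python3 - <<'E'
from fit import *
st();p=r.snapshot("wrist"); st();cv2.imwrite("pics/w27f.png",p["image"])
t=np.radians(3.5)
crop(p,"pics/w27.png",120,0,500,430,1.5,[(boxpts(488.5,264,t,52,106,2),(0,0,255)),(boxpts(488.5,264,t,58,112,7),(0,255,0))])
E
```

```text
t 27.9 pos [488.6 249.6 160.5] toolz [ 0.051 -0.018 -0.999] jaw 4.1 gap 28.5 F [ 0.8  0.6 -1. ]
t 27.95 pos [488.6 249.5 160.5] toolz [ 0.051 -0.018 -0.999] jaw 4.1 gap 29.1 F [ 0.  -0.5 -0.7]
```

View pics/w27.png

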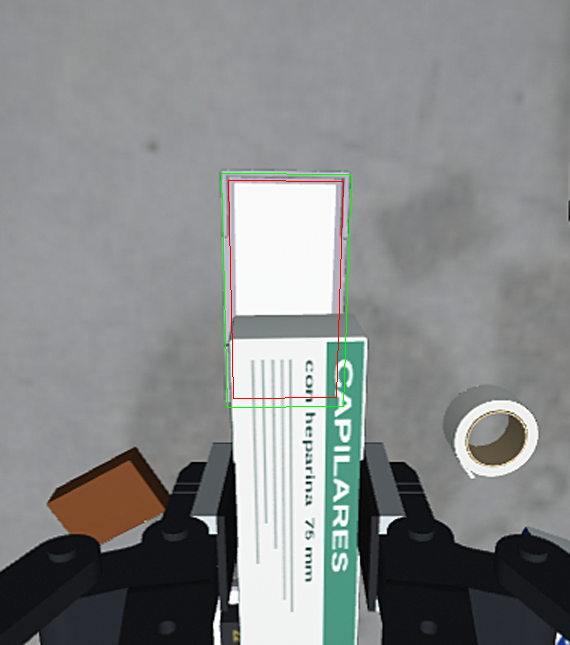

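Call:
apply_moves(
  increments=[
    {"offset":[-0.1,0.8,-2.5],"turn":-0.5,"jaw":2},
    {"offset":[0,0.5,-2.5],"turn":0,"jaw":2},
    {"offset":[0,0.1,-2.5],"turn":0,"jaw":2},
    {"offset":[0,0,-2],"turn":0,"jaw":2},
    {"offset":[0,0,-1],"turn":0,"jaw":2},
  ],
)

```text
time: 28.58
tool_pos: [489.6, 259.4, 54.0]
orientation: [2.123, 2.243, 0.036]
force: [-0.6, -0.8, -0.5]
finger_gap: 28.6
```

```bash
python3 - <<'E'
from fit import *
st();p=r.snapshot("wrist"); st()
t=np.radians(3.5)
crop(p,"pics/w28.png",120,0,500,430,1.5,[(boxpts(488.5,264.3,t,52,106,2),(0,0,255)),(boxpts(488.5,264.3,t,58,112,7),(0,255,0))])
E
```

```text
t 28.57 pos [489.6 259.4  54. ] toolz [ 0.054 -0.019 -0.998] jaw 3.2 gap 28.6 F [-0.6 -0.8 -0.5]
t 28.62 pos [489.  259.2  53.1] toolz [ 0.053 -0.019 -0.998] jaw 3.2 gap 28.5 F [-0.  -0.7 -0.1]
```

View pics/w28.png

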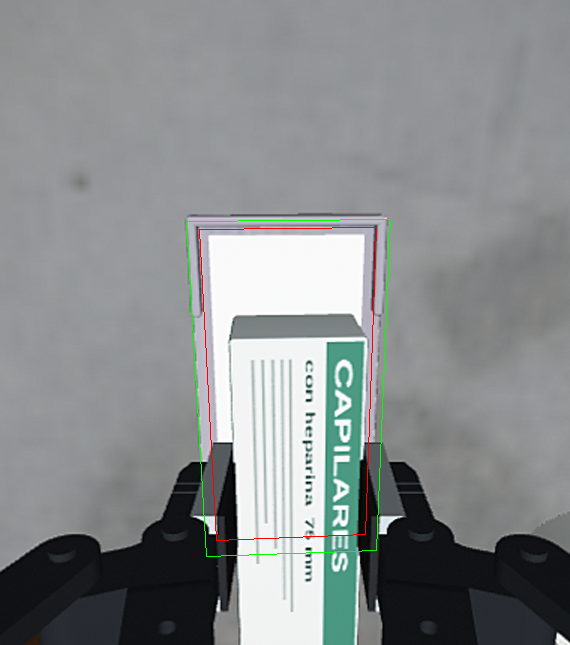

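Call:
apply_moves(
  increments=[
    {"offset":[-0.1,0.3,-1],"turn":0,"jaw":2},
    {"offset":[-0.1,0.25,-1],"turn":0,"jaw":2},
    {"offset":[0,0.1,-0.7],"turn":0,"jaw":2},
    {"offset":[0,0,-0.4],"turn":0,"jaw":2},
    {"offset":[0,0,0],"turn":0,"jaw":2},
  ],
)

```text
time: 29.25
tool_pos: [488.4, 266.2, 21.9]
orientation: [2.123, 2.242, 0.039]
force: [0.3, -0.4, 0.4]
finger_gap: 28.8
```

```bash
python3 - <<'E'
from fit import *
st();p=r.snapshot("wrist"); st()
t=np.radians(3.5)
crop(p,"pics/w29.png",120,0,500,430,1.5,[(boxpts(488.3,265.3,t,52,106,2),(0,0,255)),(boxpts(488.3,265.3,t,58,112,7),(0,255,0))])
E
```

```text
t 29.25 pos [488.4 266.2  21.9] toolz [ 0.056 -0.018 -0.998] jaw 3.1 gap 28.8 F [ 0.3 -0.4  0.4]
t 29.3 pos [488.6 266.2  22.1] toolz [ 0.056 -0.018 -0.998] jaw 3.1 gap 28.5 F [0.2 0.4 0.2]
```

View pics/w29.png

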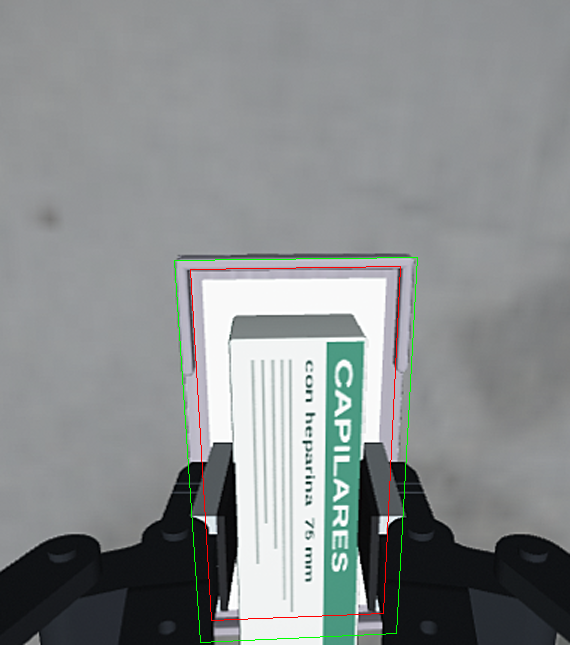

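Well inside; lower to touch and release.

Call:
apply_moves(
  increments=[
    {"offset":[-0.05,0,-0.15],"turn":0,"jaw":2},
    {"offset":[0,0,-0.15],"turn":0,"jaw":2},
    {"offset":[0,0,-0.05],"turn":0,"jaw":2},
    {"offset":[0,0,0],"turn":0,"jaw":3.0},
    {"offset":[0,0,0],"turn":0,"jaw":3.6},
  ],
)

```text
time: 29.92
tool_pos: [488.8, 266.4, 19.4]
orientation: [2.123, 2.241, 0.042]
force: [0.2, -0.2, -0.5]
finger_gap: 35.9
```

```bash
python3 - <<'E'
from fit import *
st();p=r.snapshot("wrist"); st()
crop(p,"pics/w30.png",120,50,500,430,1.5)
E
```

```text
t 29.93 pos [488.8 266.4  19.4] toolz [ 0.058 -0.018 -0.998] jaw 3.1 gap 35.9 F [ 0.2 -0.2 -0.5]
t 29.98 pos [488.9 266.5  19.5] toolz [ 0.058 -0.018 -0.998] jaw 3.1 gap 36.0 F [-1.2  0.8  0.6]
```

View pics/w30.png

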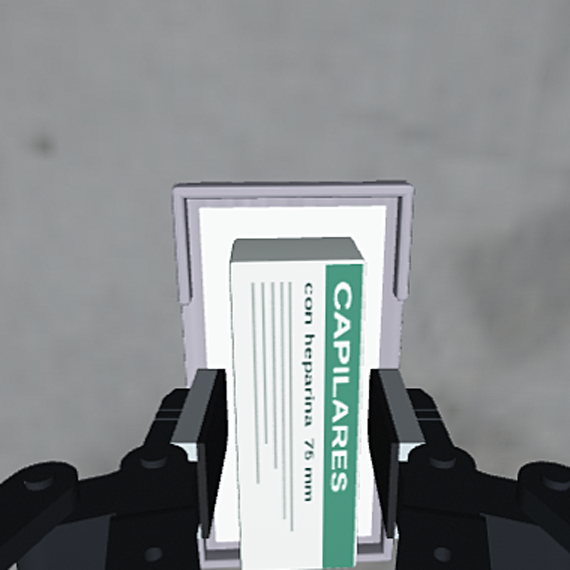

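Call:
apply_moves(
  increments=[
    {"offset":[0,0,0],"turn":0,"jaw":4.4},
    {"offset":[0,0,1],"turn":0,"jaw":4.4},
    {"offset":[0,0,4],"turn":0,"jaw":5},
    {"offset":[0,0,5],"turn":0,"jaw":6},
    {"offset":[0,-2,4],"turn":-2,"jaw":7},
  ],
)

```text
time: 30.6
tool_pos: [486.0, 245.9, 161.3]
orientation: [2.163, 2.207, 0.031]
force: [0.2, 0.1, 0.6]
finger_gap: 70.0
```

Call:
apply_moves(
  increments=[
    {"offset":[0,-3.5,1],"turn":-4,"jaw":7},
    {"offset":[1,-3.5,0],"turn":-4,"jaw":7},
    {"offset":[3.5,-3.5,0],"turn":-4,"jaw":7},
    {"offset":[3.5,-2.5,0],"turn":-4,"jaw":7},
    {"offset":[3.5,-1.5,0],"turn":-3.5,"jaw":7},
  ],
)

```text
time: 31.22
tool_pos: [605.3, 97.7, 183.0]
orientation: [2.503, 1.79, 0.038]
force: [0.1, 0.0, 0.6]
finger_gap: 70.2
```

Call:
apply_moves(
  increments=[
    {"offset":[1.5,-0.5,0],"turn":0,"jaw":7},
    {"offset":[0.5,0,-2.5],"turn":0,"jaw":7},
    {"offset":[0.3,0,-2.5],"turn":0,"jaw":7},
    {"offset":[0.2,0,-1.5],"turn":0,"jaw":7},
    {"offset":[0,0,-0.5],"turn":0,"jaw":7},
  ],
)

```text
time: 31.85
tool_pos: [632.7, 92.7, 114.7]
orientation: [2.499, 1.792, 0.044]
force: [-0.2, 0.1, -0.8]
finger_gap: 70.0
```

```bash
python3 - <<'E'
from fit import *
st();p=r.snapshot("wrist"); st(); cv2.imwrite("pics/w31.png",p["image"])
crop(p,"pics/w31c.png",120,80,500,400,1.8,[(boxpts(645.9,95.3,np.radians(-18.4),52,78,24),(0,0,255))])
E
```

```text
t 31.85 pos [632.7  92.7 114.7] toolz [ 0.062 -0.037 -0.997] jaw -18.7 gap 70.0 F [-0.2  0.1 -0.8]
t 31.9 pos [632.5  92.7 114.5] toolz [ 0.061 -0.037 -0.997] jaw -18.7 gap 70.0 F [-1.   0.1 -0.1]
```

View pics/w31c.png

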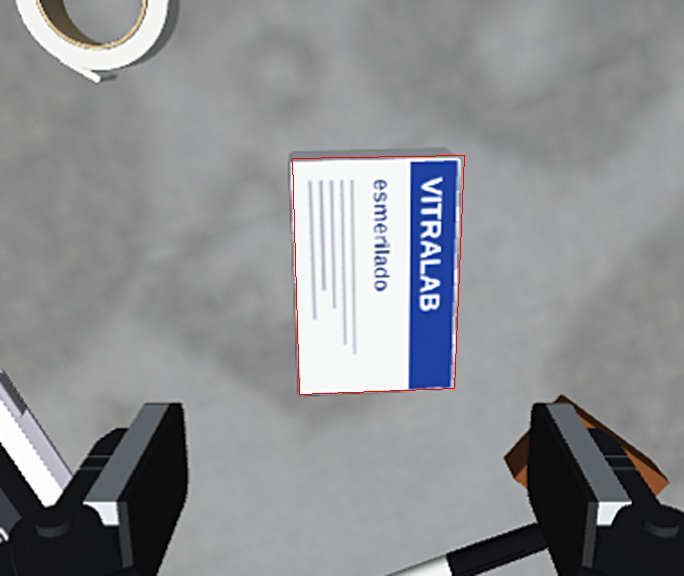

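Call:
apply_moves(
  increments=[
    {"offset":[0.5,0.1,-2],"turn":0,"jaw":7},
    {"offset":[0.3,0.1,-2],"turn":0,"jaw":7},
    {"offset":[0.2,0.05,-1.7],"turn":0,"jaw":7},
    {"offset":[0.1,0,-1],"turn":0,"jaw":7},
    {"offset":[0,0,-0.3],"turn":0,"jaw":7},
  ],
)

```text
time: 32.52
tool_pos: [644.5, 95.8, 40.7]
orientation: [2.498, 1.793, 0.045]
force: [0.7, 0.4, 0.6]
finger_gap: 69.4
```

```bash
python3 - <<'E'
from fit import *
st();p=r.snapshot("wrist"); st()
crop(p,"pics/w32c.png",120,80,500,430,1.6,[(boxpts(645.5,95.3,np.radians(-18.4),52,78,24),(0,0,255))])
E
```

```text
t 32.52 pos [644.5  95.8  40.7] toolz [ 0.063 -0.037 -0.997] jaw -18.6 gap 69.4 F [0.7 0.4 0.6]
t 32.58 pos [644.3  95.8  40.6] toolz [ 0.063 -0.037 -0.997] jaw -18.6 gap 69.9 F [-1.  -0.5 -0.6]
```

View pics/w32c.png

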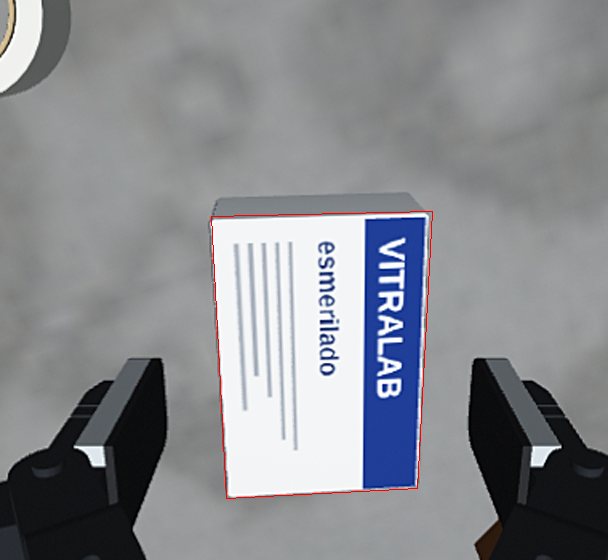

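Call:
apply_moves(
  increments=[
    {"offset":[0.05,0,-0.9],"turn":0,"jaw":7},
    {"offset":[0,0,-0.8],"turn":0,"jaw":6.6},
    {"offset":[0,0,-0.4],"turn":0,"jaw":6.2},
    {"offset":[0,0,0],"turn":0,"jaw":5.8},
    {"offset":[0,0,0],"turn":0,"jaw":5.5},
  ],
)

```text
time: 33.2
tool_pos: [645.9, 95.7, 19.7]
orientation: [2.497, 1.792, 0.049]
force: [-0.6, -0.3, 0.2]
finger_gap: 54.9
```

Call:
apply_moves(
  increments=[
    {"offset":[0,0,0],"turn":0,"jaw":5},
    {"offset":[0,0,0],"turn":0,"jaw":4.2},
    {"offset":[0,0,0],"turn":0,"jaw":4.2},
    {"offset":[0,0,0.6],"turn":0,"jaw":4.2},
    {"offset":[0,0,1.5],"turn":0,"jaw":4.2},
  ],
)

```text
time: 33.83
tool_pos: [644.8, 95.7, 40.5]
orientation: [2.498, 1.793, 0.045]
force: [-1.1, 0.1, -0.6]
finger_gap: 50.2
```

```bash
python3 - <<'E'
from fit import *
st();p=r.snapshot("wrist"); st()
crop(p,"pics/w33c.png",120,80,500,430,1.6)
E
```

```text
t 33.83 pos [644.8  95.7  40.5] toolz [ 0.063 -0.037 -0.997] jaw -18.6 gap 50.2 F [-1.1  0.1 -0.6]
t 33.88 pos [646.8  95.8  43.7] toolz [ 0.068 -0.037 -0.997] jaw -18.6 gap 49.6 F [1.  0.4 0.6]
```

View pics/w33c.png

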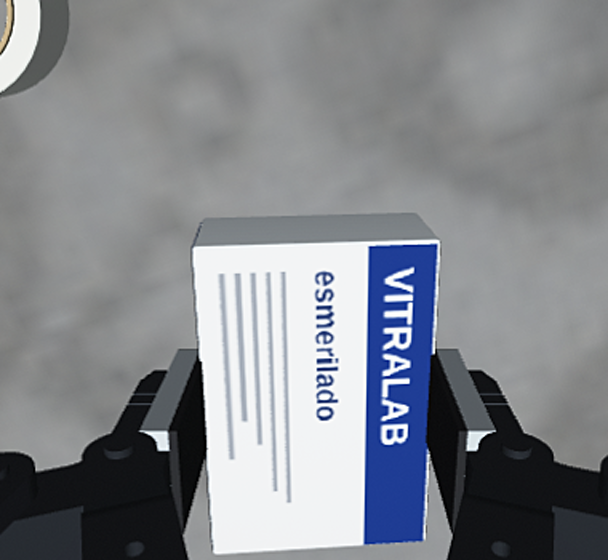

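Call:
apply_moves(
  increments=[
    {"offset":[0,0,3],"turn":0,"jaw":4.2},
    {"offset":[-2,0,4],"turn":3,"jaw":4.2},
    {"offset":[-4,0,3],"turn":5,"jaw":4.2},
    {"offset":[-4,-1,0],"turn":5,"jaw":4.2},
    {"offset":[-4,-1.5,0],"turn":5,"jaw":4.2},
  ],
)

```text
time: 34.5
tool_pos: [507.8, 70.7, 153.1]
orientation: [2.17, 2.169, 0.082]
force: [-0.7, -0.8, -0.2]
finger_gap: 50.2
```

Call:
apply_moves(
  increments=[
    {"offset":[-2,-3,0],"turn":4,"jaw":4.2},
    {"offset":[-1,-4,0],"turn":1,"jaw":4.2},
    {"offset":[0,-4,0],"turn":0,"jaw":4.2},
    {"offset":[0,-3,0],"turn":0,"jaw":4.2},
    {"offset":[0,-2,0],"turn":0,"jaw":4.2},
  ],
)

```text
time: 35.12
tool_pos: [475.1, -93.1, 158.7]
orientation: [2.06, 2.264, 0.093]
force: [-0.2, 0.5, -0.8]
finger_gap: 50.1
```

```bash
python3 - <<'E'
from fit import *
st()
E
```

```text
t 35.12 pos [475.1 -93.1 158.7] toolz [ 0.1   -0.008 -0.995] jaw 5.4 gap 50.1 F [-0.2  0.5 -0.8]
```

Call:
apply_moves(
  increments=[
    {"offset":[-1.5,-2,2],"turn":-0.5,"jaw":4.2},
    {"offset":[-1,-1.5,5],"turn":0,"jaw":4.2},
    {"offset":[-0.3,-0.5,5],"turn":0,"jaw":4.2},
    {"offset":[0,0,0],"turn":0,"jaw":4.2},
    {"offset":[0,0,0],"turn":0,"jaw":4.2},
  ],
)

```text
time: 35.75
tool_pos: [444.8, -135.8, 285.1]
orientation: [2.07, 2.247, 0.093]
force: [-0.0, 0.8, -1.8]
finger_gap: 50.2
```

Call:
apply_moves(
  increments=[
    {"offset":[0,0,-2.5],"turn":0,"jaw":4.2},
    {"offset":[0,0,-2.5],"turn":0,"jaw":4.2},
    {"offset":[0,0,-2.5],"turn":0,"jaw":4.2},
    {"offset":[0,0,-2.5],"turn":0,"jaw":4.2},
    {"offset":[0,0,-2.5],"turn":0,"jaw":4.2},
  ],
)

```text
time: 36.38
tool_pos: [442.5, -132.9, 152.2]
orientation: [2.071, 2.253, 0.092]
force: [0.1, 0.2, -1.1]
finger_gap: 50.1
```

```bash
python3 - <<'E'
from fit import *
st();p=r.snapshot("wrist"); st()
t=np.radians(4.7)
crop(p,"pics/w34.png",120,0,500,430,1.5,[(boxpts(446.2,-136,t,74,100,2),(0,0,255)),(boxpts(446.2,-136,t,80,106,7),(0,255,0))])
E
```

```text
t 36.38 pos [ 442.5 -132.9  152.2] toolz [ 0.099 -0.01  -0.995] jaw 4.9 gap 50.1 F [ 0.1  0.2 -1.1]
t 36.42 pos [ 440.  -131.5  148. ] toolz [ 0.092 -0.006 -0.996] jaw 4.9 gap 50.2 F [-2.7  0.1 -3.1]
```

View pics/w34.png

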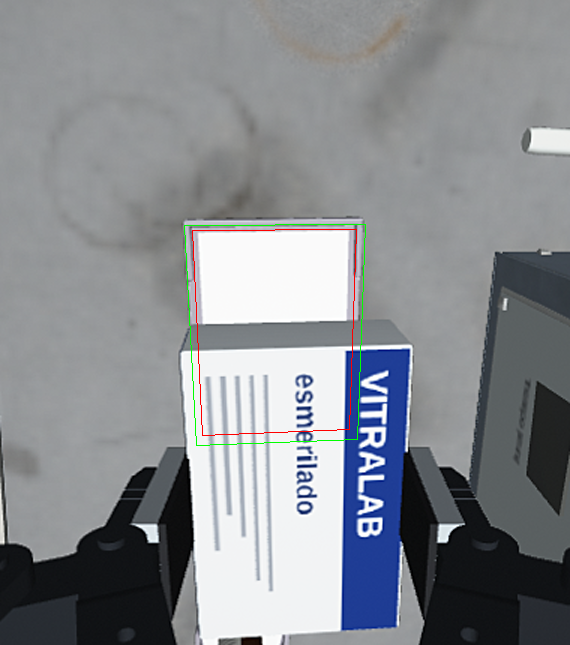

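Call:
apply_moves(
  increments=[
    {"offset":[0.2,-0.1,-2],"turn":0,"jaw":4.2},
    {"offset":[0.2,-0.1,-2],"turn":0,"jaw":4.2},
    {"offset":[0,0,-1.5],"turn":0,"jaw":4.2},
    {"offset":[0,0,-1.2],"turn":0,"jaw":4.2},
    {"offset":[0,0,-0.8],"turn":0,"jaw":4.2},
  ],
)

```text
time: 37.05
tool_pos: [442.0, -131.2, 67.7]
orientation: [2.079, 2.265, 0.088]
force: [0.5, 0.2, -0.7]
finger_gap: 50.3
```

```bash
python3 - <<'E'
from fit import *
st();p=r.snapshot("wrist"); st()
t=np.radians(4.7)
crop(p,"pics/w35.png",120,0,500,430,1.5,[(boxpts(445.8,-133.3,t,74,100,2),(0,0,255)),(boxpts(445.8,-133.3,t,80,106,7),(0,255,0))])
E
```

```text
t 37.05 pos [ 442.  -131.2   67.7] toolz [ 0.087 -0.002 -0.996] jaw 4.9 gap 50.3 F [ 0.5  0.2 -0.7]
t 37.1 pos [ 441.4 -130.9   66.8] toolz [ 0.085 -0.002 -0.996] jaw 4.9 gap 50.2 F [-0.2  0.6 -1.4]
```

View pics/w35.png

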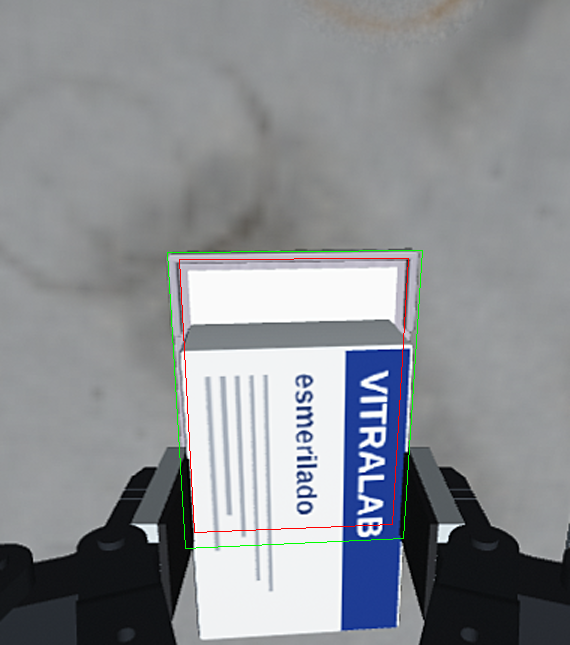

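Call:
apply_moves(
  increments=[
    {"offset":[0.15,-0.15,-1.2],"turn":0,"jaw":4.2},
    {"offset":[0.1,-0.05,-1.2],"turn":0,"jaw":4.2},
    {"offset":[0,0,-0.8],"turn":0,"jaw":4.2},
    {"offset":[0,0,-0.4],"turn":0,"jaw":4.2},
    {"offset":[0,0,0],"turn":0,"jaw":4.2},
  ],
)

```text
time: 37.72
tool_pos: [444.8, -133.5, 29.1]
orientation: [2.079, 2.265, 0.088]
force: [-0.5, 0.1, -0.2]
finger_gap: 50.2
```

```bash
python3 - <<'E'
from fit import *
st();p=r.snapshot("wrist"); st()
t=np.radians(4.7)
crop(p,"pics/w36.png",120,0,500,430,1.5,[(boxpts(445.3,-132.5,t,74,100,2),(0,0,255)),(boxpts(445.3,-132.5,t,80,106,7),(0,255,0))])
E
```

```text
t 37.73 pos [ 444.8 -133.5   29.1] toolz [ 0.087 -0.003 -0.996] jaw 4.9 gap 50.2 F [-0.5  0.1 -0.2]
t 37.77 pos [ 445.  -133.6   29.4] toolz [ 0.087 -0.003 -0.996] jaw 4.9 gap 50.1 F [-0.7  0.6 -1.1]
```

View pics/w36.png

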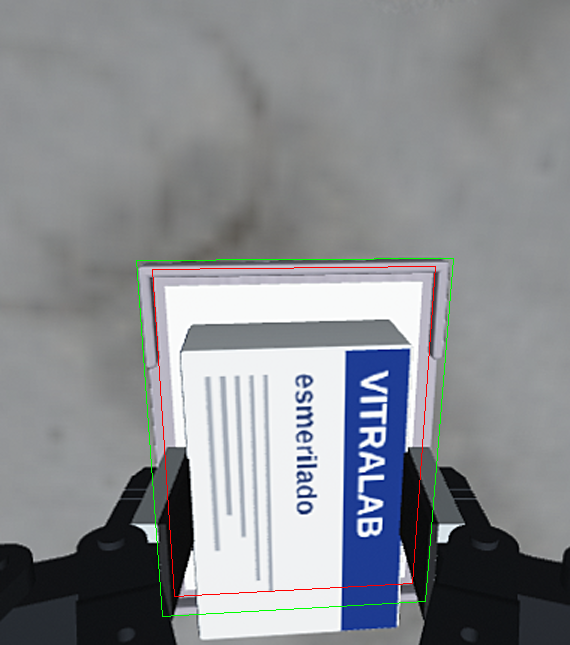

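Call:
apply_moves(
  increments=[
    {"offset":[-0.1,0,-0.3],"turn":0,"jaw":4.2},
    {"offset":[-0.1,0,-0.2],"turn":0,"jaw":4.2},
    {"offset":[0,0,-0.1],"turn":0,"jaw":4.2},
    {"offset":[0,0,0],"turn":0,"jaw":4.2},
    {"offset":[0,0,0],"turn":0,"jaw":4.2},
  ],
)

```text
time: 38.4
tool_pos: [443.5, -134.0, 23.9]
orientation: [2.077, 2.263, 0.088]
force: [-0.3, 0.2, -0.3]
finger_gap: 50.0
```

```bash
python3 - <<'E'
from fit import *
st()
E
```

```text
t 38.4 pos [ 443.5 -134.    23.9] toolz [ 0.089 -0.004 -0.996] jaw 4.9 gap 50.0 F [-0.3  0.2 -0.3]
```

Call:
apply_moves(
  increments=[
    {"offset":[0,0,-0.1],"turn":0,"jaw":4.2},
    {"offset":[0,0,-0.1],"turn":0,"jaw":4.2},
    {"offset":[0,0,0],"turn":0,"jaw":4.2},
    {"offset":[0,0,0],"turn":0,"jaw":5.1},
    {"offset":[0,0,0],"turn":0,"jaw":5.6},
  ],
)

```text
time: 39.02
tool_pos: [444.0, -134.2, 22.7]
orientation: [2.076, 2.263, 0.088]
force: [-0.3, 0.8, -0.1]
finger_gap: 55.9
```

```bash
python3 - <<'E'
from fit import *
st();p=r.snapshot("wrist"); st()
crop(p,"pics/w37.png",120,50,500,430,1.5)
E
```

```text
t 39.02 pos [ 444.  -134.2   22.7] toolz [ 0.09  -0.004 -0.996] jaw 5.0 gap 55.9 F [-0.3  0.8 -0.1]
t 39.08 pos [ 444.  -134.2   22.8] toolz [ 0.089 -0.004 -0.996] jaw 5.0 gap 56.0 F [ 0.9 -0.6 -0.2]
```

View pics/w37.png

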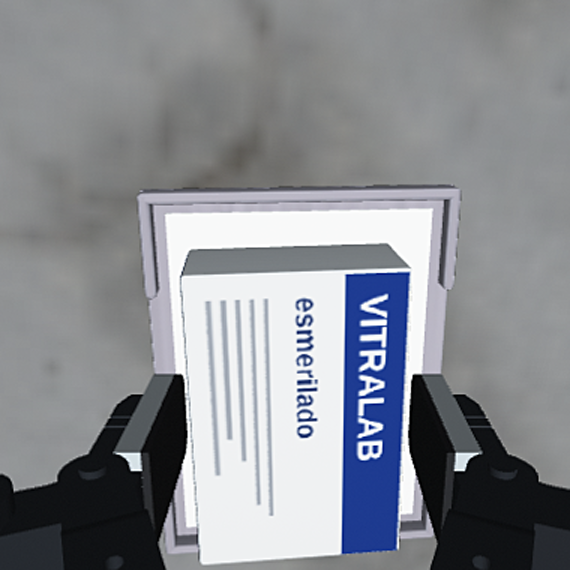

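Call:
apply_moves(
  increments=[
    {"offset":[0,0,0],"turn":0,"jaw":6.2},
    {"offset":[0,0,0.6],"turn":0,"jaw":6.2},
    {"offset":[0,0,3],"turn":0,"jaw":6.2},
    {"offset":[0,0,5],"turn":0,"jaw":6.2},
    {"offset":[0,0,6],"turn":0,"jaw":6.2},
  ],
)

```text
time: 39.7
tool_pos: [439.9, -132.0, 167.9]
orientation: [2.086, 2.272, 0.085]
force: [-0.3, -1.2, -0.1]
finger_gap: 62.0
```

Call:
apply_moves(
  increments=[
    {"offset":[0,2,6],"turn":0,"jaw":6.2},
    {"offset":[0,4,4],"turn":0,"jaw":6.2},
    {"offset":[0,4,0],"turn":0,"jaw":6.2},
    {"offset":[0,2,0],"turn":0,"jaw":6.2},
    {"offset":[0,0,0],"turn":0,"jaw":6.2},
  ],
)

```text
time: 40.33
tool_pos: [441.8, -10.5, 280.5]
orientation: [2.075, 2.256, 0.096]
force: [-0.8, 0.2, 0.8]
finger_gap: 61.9
```

```bash
python3 - <<'E'
from fit import *
st();p=r.snapshot("wrist"); cv2.imwrite("pics/w38.png",p["image"])
s=r.snapshot("scene"); crop(s,"pics/s38.png",180,140,420,430,2)
t=r.snapshot("top"); cv2.imwrite("pics/t38.png",t["image"])
E
```

```text
t 40.33 pos [441.8 -10.5 280.5] toolz [ 0.098 -0.005 -0.995] jaw 4.8 gap 61.9 F [-0.8  0.2  0.8]
```

View pics/w38.png

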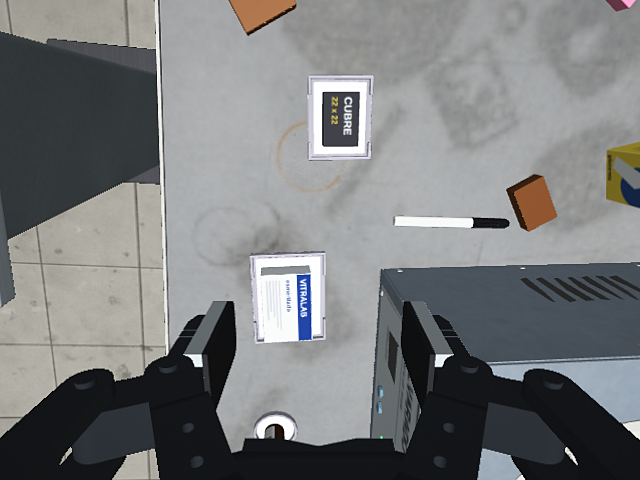

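View pics/s38.png

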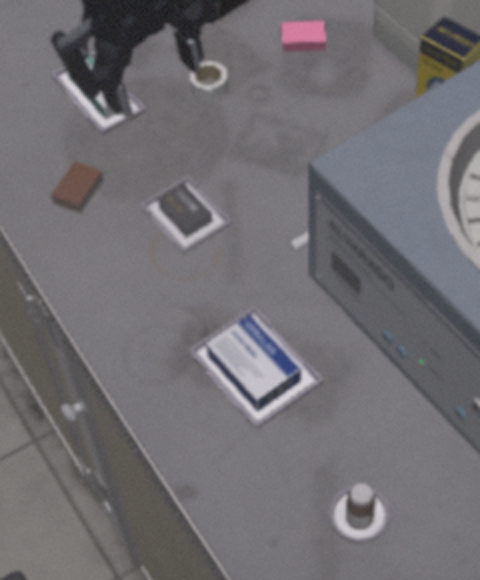

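View pics/t38.png

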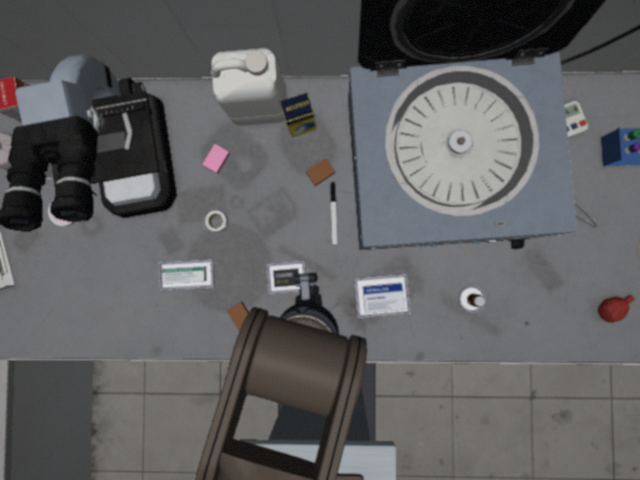

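```bash
python3 - <<'E'
from fit import *
st();p=r.snapshot("wrist")
a=np.radians(4.7)
crop(p,"pics/w39.png",230,60,390,360,2.5,[(boxpts(444.8,-132.7,a,80,106,7),(0,255,0)),(boxpts(444.6,-134.5,np.radians(5),52,78,26),(0,0,255)),(boxpts(482.5,60.5,np.radians(4.3),62,78,7),(0,255,0)),(boxpts(482.8,60.3,np.radians(4.7),34,50,18),(0,0,255))])
t=r.snapshot("top"); a=crop(t,"pics/t39.png",150,250,500,325,2.28)
A=t["image"][255:300,155:220];B=t["image"][255:300,260:325];C=t["image"][270:325,345:420];D=t["image"][270:325,445:500]
cv2.imwrite("pics/t39.png",np.vstack([np.hstack([cv2.resize(x,(380,290),interpolation=2) for x in q]) for q in ((A,B),(C,D))]))
E
```

```text
t 40.48 pos [441.7 -11.9 279.5] toolz [ 0.096 -0.005 -0.995] jaw 4.7 gap 62.0 F [-0.2  1.   0.3]
```

View pics/w39.png

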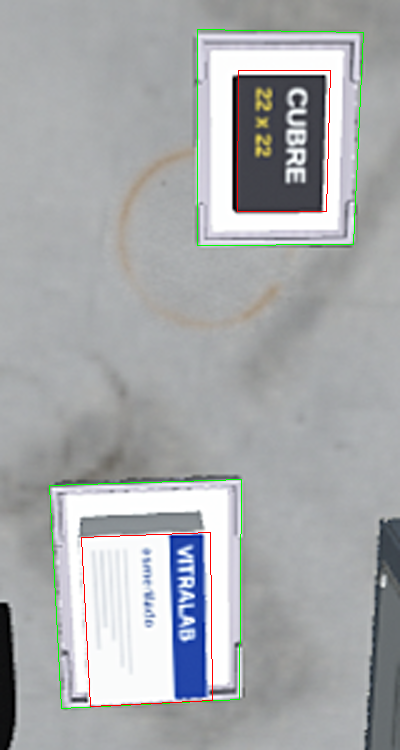

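View pics/t39.png

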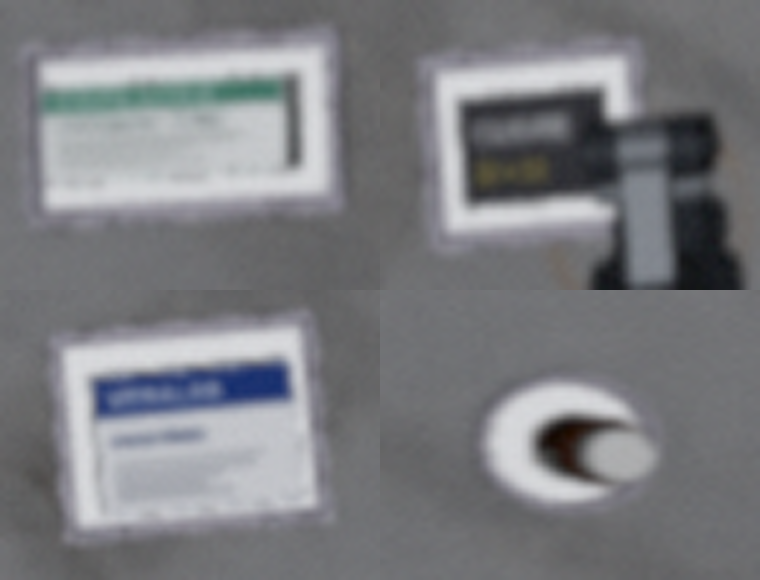

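```bash
python3 - <<'E'
from rig import r
print(r.finish_job())
E
```

```text
the job is handed in; nothing more can be done
None
```

The pile is taken apart, and I handed the job in at about 41 s with the gripper empty and about 280 mm above the bench.

I took it from the top down:
- **Amber bottle:** upright in the round tray.
- **Dark cover-slip box (CUBRE 22 x 22):** in the small tray.
- **Slim capillary box (CAPILARES):** in the long narrow tray.
- **Slide box (VITRALAB):** in the wide tray.

**Last checks:**
- **Boxes and bottle:** the wrist, top and scene pictures show each box inside its rim, lengthwise and within a degree or two of square, and the bottle standing. In the wrist picture I checked the cover-slip and slide boxes against outlines drawn at their flat height, and they matched within about 2 mm. The capillary box I judged flat by eye only.
- **Things to leave alone:** the tape, the marker, and the brown and pink look-alikes looked to be where they were at the start.

**What disagreed:** the top camera and the wrist camera differed by up to about 5 mm in tray and pile positions. I used the wrist pictures, since they settled as the arm came closer. The tool also drifted to a tilt of up to about 6° during fast moves. I did not get rid of it, so the boxes were let go slightly tilted and settled flat.

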